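Strip the pump rotor for its wash-down

ROBOT

A 6-joint arm with a two-finger parallel gripper is mounted at the origin on the work surface. World frame = base frame: x ahead of the robot, y to its left, z up, the work surface at z = 0. Lengths are in mm, angles in rad, forces in N, time in s.
With the tool pointing down it reaches from about 350 to 875 mm from the base axis. Payload 4.2 kg.
Tool frame: the origin (TCP) lies midway between the tips of the shut fingers; the grasp point (between the pads) lies 19 mm behind it (arm.tcp_to_grasp is the distance from the TCP to the grasp point, in mm); z points along the fingers, y is the line along which they close (so a half turn about z gives the same grasp; the last joint's range is limited). The gripper opens to 85 mm and grips with 20 to 120 N. Pads are 22 mm wide; open, the fingers measure 114 mm over their backs; the gripper's body (76 mm by 85 mm) begins 54 mm behind the grasp point. The pads swing forward as they close: fully open they stand 13 mm farther back than shut.
Start: joints at [1.559, 0.385, 0.008, 0, -1.194, -0.259], TCP at [167.157, 602.211, 205.212] pointing down, gripper open.
Joint ranges: [-3.14, 3.14], [-1.21, 2.06], [-1.07, 1.41], [-3.16, 2.05], [-2.99, -0.16], [-3.1, 3.1]. Speed limits (rad/s): [2.79, 2.79, 3.14, 3.14, 3.14, 3.14].

INTERFACE

Orientations are given as a unit quaternion [x, y, z, w].
In Python, from bench import arm, imaging, job, models gives the robot as it stands.
- The arm moves only by the tool arm_command, never from a script. Its argument "rows" is a list of rows, each an object with "grip": the opening, from 0 (shut) to 1 (fully open); "linear": the shift along the tool's x, y, z in mm, a list of three; "rot": the turn, a rotation vector about the tool's x, y, z in rad, a list of three. In form: [{"grip": grip, "linear": [tx, ty, tz], "rot": [rx, ry, rz]}, ...]. A call has 1 to 10 rows; each row is the pose to reach, as a shift and turn from the pose commanded when the call began, along the tool's axes at that moment; what a row does not reach only later rows make up. A row lasts 1/8 s, in which the tool goes at most 62.5 mm and 10.7 degrees, less where a joint would pass 70% of its speed; a pose out of reach is approached as far as the arm can. A call with a gripper value outside its range is refused whole. The fingers move at their own pace and stop on an object; the grip force is fixed at half the most. Time passes only in rows, so rows that repeat a pose let the fingers close. It gives the time, the measured TCP pose, the force, the opening and the grip force at its end, in the units of the state.
- arm.read_state(): the state, without advancing time (a new reading comes with each control period).
- imaging.get_image(name): name is "side" or "top"; returns a dict with "frame" (400x640x3 uint8, red, green, blue), "fx", "fy", "cx", "cy" (pixels), "extrinsics" (4x4, takes a point from world to camera coordinates). Camera axes: x right, y down, z forward; pixel columns grow to the right and rows downward; lengths in mm; the calibration is good to about 2 mm. A picture is of the moment at which its call begins. There is no depth.
- job.job_done(): hands the job in; it is judged then, once.
Trained networks look in a picture, given as the dict that the camera call returned (one of the last four; its "shot" number tells which), for a name from the list of things; names that differ only in an ending like _2 or _b are one class to them, and where a whole thing is asked for, a point or a joint stands for the part that bears it (a point fixed in the world has none). Each returns a list of dicts, best first, with "score" (0 to 1); they miss things now and then, are a little off and sometimes report something else, mostly with a low value. They report only what shows in the picture. A call takes as long as a camera call. They do not tell look-alikes from the thing itself.
- models.spot_in(picture, query): "rect" ([left, top, right, bottom] in pixels, round what is visible of it).
- models.tip_of(picture, query): "pixel" ([column, row] in pixels: a listed point, or the origin of a listed thing).
The state is a dict: "clock": time; "joints": joint angles; "joint_vel": joint speeds; "joint_efforts": joint torques, N m; "position": TCP position; "ee_rot": TCP orientation; "contact_force": force on the tool from outside, world axes, zero at the start; "wrist_torque": the same for the moment, N m; "gripper_width": finger opening in mm; "grasp_force": force on a finger pad.
Only numpy, scipy, OpenCV 4.12 (cv2) and the standard library are available. Lean on these libraries where they do the work, as an engineer would, in place of code of your own. Each camera call takes 0.05 s, during which the arm holds its last target. There are 200 camera calls.

TASK

The pump is due for its wash-down. Flip both red cam levers fully open, draw the roller rotor forwards and lower its axle out of the open ends of the slots, lay it in the white cradle of the steel wash tray with an axle end in each notch, and swing both levers fully shut again. Also lift the loose white cap off every wash bottle that has one and set it in the blue cap tray, one to a compartment; leave the bottles standing and the other labware alone.

Things in the scene. Friction and masses are not known exactly. Their poses are not given: they have to be found in the camera images.
- pump: Bench-top peristaltic pump, cannot be moved: grey base plate 12 mm thick, two aluminium cheek plates, a white drive housing behind them (x from 112 mm, 125 mm high). Origin on the bench below the seated axle; z up, -x = its front, y along the axle. Cheeks: 8 mm thick, centred at y = -66 and 66 mm, x -50 to 60 mm, 170 mm high; legs only at x 20 to 60; between them, behind the rotor, only a tie plate 62 mm high.
- axle_seat (a point): Middle of the seated axle, 130 mm above the bench (pump's axes). Both cheeks have the same J-shaped slot for the axle: from the seat, a ledge sloping 5 degrees down to the back (the axle stays on it by itself), the slot runs level to the front, 16 mm high, to a corner 24 mm in front of the seat; there it turns straight down, 18 mm wide (x -33 to -15 mm of the pump).
- slot_exit (a point): Middle of the slots' open lower ends, 96 mm above the bench, straight below the corner, at the lower edge of the cheeks' overhanging fronts. With the axle's centre below 88 mm the rotor is out and can go forwards from under the cheeks; below is only the base plate.
- cam_right (a joint): Red cam lever outside the pump's -y cheek; rad, 0 = shut, 2.3 = fully open (end stop). Axis along the pump's y. Shut, the handle points to the front, 10 degrees upwards, and a steel cam nose hangs in front of the axle end. Opening, the tip goes up, over and back, to end 38 degrees above level, pointing back; the nose is then clear. Friction 0.08 N m; it stays where left.
- cam_left (a joint): The same red cam lever outside the pump's +y cheek, with the same values.
- tip_right (a point): Point on cam_right's handle 68 mm from its turning axis, mid-width. The axis lies 20 mm in front of the seated axle and 158 mm above the bench; the handle is 88 mm to the pump's -y side: a red bar 12 mm wide (along y), 9 mm thick, with a 15 mm round end centred 72 mm from the axis; shut, all of it beyond 32 mm from the axis is in front of the cheek.
- tip_left (a point): The same point on cam_left's handle, 88 mm to the pump's +y side.
- rotor_center (a point): Centre of the loose roller rotor (0.35 kg): six steel rollers of 14 mm diameter side by side in a ring (112 mm long, 45 mm over all, 41 mm across the flats) with blue roller ends and a flat white gear at one end, on a steel axle of 10 mm diameter and 170 mm length that sticks out 29 mm at each end. Its y axis is the axle. In the pump the flats face front and back (x), so it can be gripped across its x, 41 mm wide, from above between the cheeks.
- wash_tray: Shallow steel wash tray, fixed while you work, 170 (x) x 186 (y) x 25 mm high, walls 3 mm; origin under its centre, z up. It holds the white cradle: two V-notched supports 8 mm thick at y = -72 and +72 mm, V at 45 degrees, about 40 mm wide at the mouth, top 70 mm above the bench.
- cradle (a point): Where the rotor's centre lies when its axle rests in both notches: the middle of the cradle, 54 mm above the bench. Its y axis is the direction of the axle.
- cap_tray: Loose blue cap tray on two end feet (0.45 kg), 62 (x) x 236 (y) mm, 52 mm high, origin under its centre, z up; its floor is 42 mm up, its rim and three 4 mm dividers stand 10 mm above that and make a row of four compartments, each 54 x 54 mm, centred at y = -87, -29, +29 and +87 mm. A cap standing in it has its centre 57 mm above the bench.
- spatula: Bystander: small steel lab spatula with a white blade, 138 mm long, lying flat.
- funnel: Bystander: small white plastic funnel standing on its wide rim, 72 mm diameter, 75 mm high, origin under its centre.
- beaker: Bystander: glass beaker, 76 mm diameter, 95 mm high, origin under its centre.
- stopper: Bystander: black rubber stopper, 36 mm across the top, 32 mm high, origin under its centre.
- jar: Bystander: white plastic jar with red lid, 52 mm diameter, 64 mm high, origin under its centre.
- bottle1: Loose amber glass wash bottle with a blue band, 0.25 kg: body 62 mm diameter and 60 mm high, then a shoulder up to 79 mm and a neck of 26 mm diameter up to 107 mm; origin under its centre.
- cap1_center (a point): Centre of the white ribbed cap of bottle1, unscrewed and resting loosely on its neck: 40 mm diameter, 30 mm high, 20 g, hollow below (33 mm inside, 26 mm deep), z up through its top. On the bottle its top is 111 mm above the bench and it lifts straight up. Absent in some starts: that bottle then stands open.
- bottle2: Loose amber glass wash bottle with a green band, 0.25 kg: body 62 mm diameter and 60 mm high, then a shoulder up to 79 mm and a neck of 26 mm diameter up to 107 mm; origin under its centre.
- cap2_center (a point): Centre of the white ribbed cap of bottle2, unscrewed and resting loosely on its neck: 40 mm diameter, 30 mm high, 20 g, hollow below (33 mm inside, 26 mm deep), z up through its top. On the bottle its top is 111 mm above the bench and it lifts straight up. Absent in some starts: that bottle then stands open.
- bottle3: Loose amber glass wash bottle with a yellow band, 0.25 kg: body 62 mm diameter and 60 mm high, then a shoulder up to 79 mm and a neck of 26 mm diameter up to 107 mm; origin under its centre.
- cap3_center (a point): Centre of the white ribbed cap of bottle3, unscrewed and resting loosely on its neck: 40 mm diameter, 30 mm high, 20 g, hollow below (33 mm inside, 26 mm deep), z up through its top. On the bottle its top is 111 mm above the bench and it lifts straight up. Absent in some starts: that bottle then stands open.
- bottle4: Loose amber glass wash bottle with an orange band, 0.25 kg: body 62 mm diameter and 60 mm high, then a shoulder up to 79 mm and a neck of 26 mm diameter up to 107 mm; origin under its centre.
- cap4_center (a point): Centre of the white ribbed cap of bottle4, unscrewed and resting loosely on its neck: 40 mm diameter, 30 mm high, 20 g, hollow below (33 mm inside, 26 mm deep), z up through its top. On the bottle its top is 111 mm above the bench and it lifts straight up. Absent in some starts: that bottle then stands open.
Things that resemble listed ones, but are neither listed nor needed, are in the scene too. Leave any green look-alike of the part that bears cap4_center alone.

How it is judged:
By the outcome, as a careful person would: the job done as asked, in the order asked, and still so for the second after the job is handed in, with the robot touching nothing.
Of cap1, cap2, cap3, cap4 only 2 to 4 are there at a start; the rules pass over those that are not, and their reading is None.
At some moment in a run one of cap_tray may be knocked a few centimetres aside while the robot is not near it.
Once in a run the grip may slacken for a moment while it holds something.
It also fails if it takes over 210 s, if anything falls off the work surface, if the arm or the gripper's body presses on something with over 40 N, if the wrist force passes 120 N, or if a joint passes its speed limit or range.

## Working session

There is one attempt and no reset: what is moved stays moved. The work goes in short steps, Python scripts to look and compute and a tool call to move; the robot and the scene stay as the last step left them, time stands still between calls to the robot, and variables do not carry over. Pictures are saved under pics/ and viewed, at most 14 in all, crops included, and the job is handed in when it is done.

Besides the shell and the picture viewer there is one more tool, called after ">>>" as name([rows], argument=value, ...), one row to a line, values as JSON. arm_command: Moves the arm, as the interface text tells. Its arguments: {"type":"object","properties":{"rows":{"type":"array"}},"required":["rows"]}

```bash
ls; mkdir -p pics; python3 - <<'E'
from bench import arm, imaging, job, models
import cv2, numpy as np
s=arm.read_state(); print(s)
for n in ("side","top"):
    p=imaging.get_image(n); cv2.imwrite(f"pics/{n}0.png",p["frame"][:,:,::-1])
    print(n,p["fx"],p["fy"],p["cx"],p["cy"],np.round(p["extrinsics"],3).tolist())
    for q in ["pump","axle_seat","slot_exit","tip_right","tip_left","rotor_center","wash_tray","cradle","cap_tray","bottle1","bottle2","bottle3","bottle4","cap1_center","cap2_center","cap3_center","cap4_center","funnel","beaker","stopper","jar","spatula"]:
        r=models.tip_of(p,q); print(q,[(np.round(d["pixel"],1).tolist(),round(d["score"],2)) for d in r[:5]])
E
```

```text
pics
{'clock': 0.0, 'joints': array([ 1.55861218e+00,  3.85573043e-01,  6.60627847e-03, -4.95758791e-04,
       -1.19400298e+00, -2.58627031e-01]), 'joint_vel': array([ 0.00309142, -0.00017254, -0.00216722,  0.00035808,  0.00063747,
       -0.00137301]), 'joint_efforts': array([-7.63120879e-04, -3.92291343e+01,  1.88400096e+01,  4.18621704e+00,
       -4.65190649e-03, -5.11466538e-06]), 'position': array([166.99294426, 601.60251446, 204.10453236]), 'ee_rot': array([ 9.90833700e-01, -1.35082735e-01, -9.50769394e-05,  1.10678818e-03]), 'contact_force': array([0.05949784, 0.18005116, 0.1275436 ]), 'wrist_torque': array([-0.01123129,  0.06058657, -0.04396285]), 'grasp_force': 0.0, 'gripper_width': 85.29595023099922}
side 464.00318650661796 464.00318650661796 319.7196842278953 195.35957876094955 [[0.977, -0.215, 0.0, -523.037], [-0.106, -0.484, -0.869, 151.312], [0.187, 0.848, -0.496, 1531.699], [0.0, 0.0, 0.0, 1.0]]
pump [([314.9, 185.6], 0.62), ([306.6, 213.4], 0.19)]
axle_seat [([316.2, 156.0], 0.57), ([313.3, 185.9], 0.36)]
slot_exit [([306.4, 168.1], 0.91), ([353.3, 286.4], 0.66), ([
[... 2127 characters left out ...]
7), ([424.9, 183.4], 0.75), ([362.2, 167.1], 0.51), ([321.1, 215.5], 0.26)]
bottle4 [([397.2, 175.8], 0.81), ([456.5, 205.4], 0.77), ([424.9, 183.4], 0.75), ([362.2, 167.1], 0.51), ([321.1, 215.5], 0.26)]
cap1_center [([460.9, 205.8], 0.7), ([402.9, 238.4], 0.62)]
cap2_center [([398.6, 175.1], 0.37)]
cap3_center [([197.3, 270.0], 0.71), ([424.0, 185.3], 0.6), ([453.2, 205.7], 0.16)]
cap4_center [([472.0, 173.5], 0.54), ([367.9, 163.5], 0.43), ([425.3, 183.9], 0.35)]
funnel [([187.3, 224.4], 0.94)]
beaker [([319.9, 160.0], 0.61), ([231.8, 196.5], 0.17)]
stopper [([339.4, 166.7], 0.65)]
jar [([286.6, 153.5], 0.76), ([400.0, 242.7], 0.43)]
spatula [([323.2, 217.6], 0.72), ([198.7, 273.1], 0.6)]
```

```bash
python3 - <<'E'
import cv2
t=cv2.imread("pics/top0.png"); s=cv2.imread("pics/side0.png")
cv2.imwrite("pics/t1.png",cv2.resize(t[125:305,160:500],None,fx=2.35,fy=2.35,interpolation=cv2.INTER_CUBIC))
cv2.imwrite("pics/s1.png",cv2.resize(s[120:350,200:440],None,fx=2.6,fy=2.6,interpolation=cv2.INTER_CUBIC))
E
```

```text
(no output)
```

View pics/t1.png

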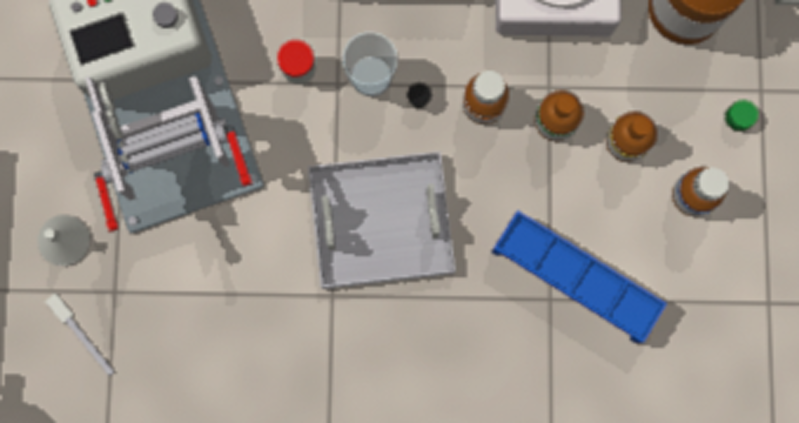

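View pics/s1.png

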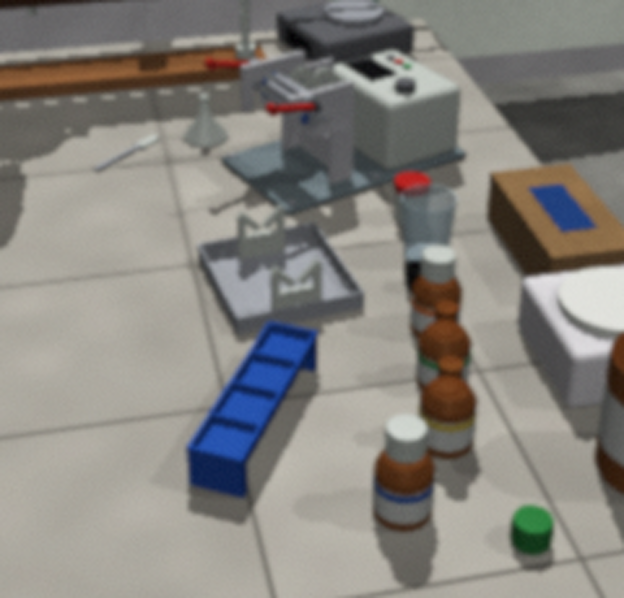

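Two bottles carry white caps: t1 (489,85) and (712,183), s1 (437,262) and (405,440). The latter is the blue-band bottle. The two in between are open, and the green cap at t1 (743,115) is the look-alike to leave. The pump is at upper left with its handles to the front, and the wash tray is in the middle.

```bash
cat > h.py <<'E'
from bench import arm, imaging, job, models
import cv2, numpy as np
from scipy.optimize import minimize, least_squares
from scipy.spatial.transform import Rotation as R
def proj(p,X):
    X=np.atleast_2d(X).astype(float); E=p["extrinsics"]; c=X@E[:3,:3].T+E[:3,3]
    return np.c_[p["fx"]*c[:,0]/c[:,2]+p["cx"], p["fy"]*c[:,1]/c[:,2]+p["cy"]]
def onz(p,uv,z):
    E=p["extrinsics"]; Rm=E[:3,:3]; o=-Rm.T@E[:3,3]
    d=Rm.T@np.array([(uv[0]-p["cx"])/p["fx"],(uv[1]-p["cy"])/p["fy"],1]); return o+d*(z-o[2])/d[2]
def tri(ps,uvs):
    f=lambda X: np.concatenate([(proj(p,X)[0]-uv) for p,uv in zip(ps,uvs)])
    r=least_squares(f,[600,0,60]); return r.x, np.abs(r.fun).max()
def W(pose,pts):
    x,y,a=pose; c,s=np.cos(a),np.sin(a); pts=np.atleast_2d(pts)
    return pts@np.array([[c,s,0],[-s,c,0],[0,0,1]])+[x,y,0]
def hull(p,X,box):
    l,t,r,b=box; q=(proj(p,X)-[l,t]+.5)*8-.5
    m=np.zeros(((b-t)*8,(r-l)*8),np.uint8); cv2.fillConvexPoly(m,cv2.convexHull(np.round(q*16).astype(np.int32)),255,shift=4)
    return cv2.resize(m,(r-l,b-t),interpolation=cv2.INTER_AREA)/255.
def boxpts(x0,x1,y0,y1,z0,z1): return np.array([[x,y,z] for x in(x0,x1) for y in(y0,y1) for z in(z0,z1)],float)
def handle(side,r0,q=0.):
    a=np.radians(10)+q; d=np.array([-np.cos(a),0,np.sin(a)]); n=np.array([np.sin(a),0,np.cos(a)]); o=np.array([-20,88*side,158.])
    P=[o+d*r+n*h+[0,w,0] for r in (r0,72) for h in(-4.5,4.5) for w in(-6,6)]
    P+=[o+d*(72+7.5*np.cos(t))+n*4.5*k*0+n*7.5*np.sin(t)+[0,w,0] for t in np.linspace(-1.57,1.57,7) for w in(-6,6) for k in(0,)]
    return np.array(P)
def redness(f): f=f.astype(float); return np.clip((f[:,:,0]-np.maximum(f[:,:,1],f[:,:,2])-30)/110,0,1)
def fitpump(top,side,x0,boxes):
    # boxes: dict (view,side)->box
    pics={"t":top,"s":side}; obs={k:redness(pics[k[0]]["frame"])[b[1]:b[3],b[0]:b[2]] for k,b in boxes.items()}
    ks=list(boxes)
    def f(v):
        e=0
        for i,k in enumerate(ks):
            e+=((hull(pics[k[0]],W(v[:3]*[1,1,.01],handle(k[1],v[3+i])),boxes[k])-obs[k])**2).sum()
        return e
    v=np.r_[x0[0],x0[1],x0[2]*100,[10]*len(ks)]
    for _ in range(3):
        r=minimize(f,v,method="Nelder-Mead",options=dict(maxiter=1500,initial_simplex=np.vstack([v]+[v+np.eye(len(v))[i]*8 for i in range(len(v))]))); v=r.x
    return r.x*np.r_[1,1,.01,np.ones(len(ks))], r.fun, [o.sum() for o in obs.values()]
def blue(f): f=f.astype(float); return np.clip((f[:,:,2]-f[:,:,0]-25)/50,0,1)
def fitcaptray(top,side,x0):
    l,t=(proj(top,[[x0[0],x0[1],26]])[0]-70).astype(int); b1=[l,t,l+140,t+140]
    o1=blue(top["frame"])[b1[1]:b1[3],b1[0]:b1[2]]; P=boxpts(-31,31,-118,118,42,52)
    Q=boxpts(-31,31,-118,118,0,52)
    f=lambda v:((hull(top,W(v*[1,1,.01],P),b1)-o1)**2).sum()
    v=np.array([x0[0],x0[1],x0[2]*100.])
    for _ in range(3):
        r=minimize(f,v,method="Nelder-Mead",options=dict(initial_simplex=np.vstack([v,v+[12,0,0],v+[0,12,0],v+[0,0,15]]))); v=r.x
    return v*[1,1,.01], r.fun, o1.sum()
def go(target,yaw,point="grasp",s=None):
    """linear/rot in tool axes (now) so that tool points down, tool y at world angle yaw (mod pi), point at target"""
    s=s or arm.read_state(); Rn=R.from_quat(s["ee_rot"]); best=None
    for k in (0,np.pi,-np.pi):
        a=yaw+k; y=np.array([np.cos(a),np.sin(a),0]); z=np.array([0,0,-1.]); x=np.cross(y,z)
        rv=(Rn.inv()*R.from_matrix(np.c_[x,y,z])).as_rotvec()
        if best is None or np.linalg.norm(rv)<np.linalg.norm(best): best=rv
    t=np.array(target,float)-[0,0,19 if point=="grasp" else 0]
    return np.round(Rn.inv().apply(t-s["position"]),1).tolist(), np.round(best,3).tolist()
E
cat > m.py <<'E'
from h import *
t=imaging.get_image("top"); s=imaging.get_image("side")
for n,p in(("t",t),("s",s)):
    m=(redness(p["frame"])>.5).astype(np.uint8); k,_,st,c=cv2.connectedComponentsWithStats(m)
    print(n,[(st[i].tolist(),np.round(c[i],1).tolist()) for i in range(1,k) if st[i,4]>8])
corn=np.array([(310,170),(440,155),(455,272),(322,289)])/2.35+[160,125]
C=np.array([onz(t,u,25) for u in corn]); print("tray corners",C.round(0).tolist(),C.mean(0).round(1), [np.linalg.norm(C[i]-C[i-1]).round(0) for i in range(4)])
print("traynet",onz(t,[322.9,217.8],0).round(1),onz(t,[321,217.3],54).round(1),tri([t,s],[[321,217.3],[307.1,212.5]]))
for n,u,v in(("b1",[456.5,205.4],[354.2,313.6]),("b?",[362.2,167.1],[365.6,246.2]),("c1",(712/2.35+160,183/2.35+125),(405/2.6+200,437/2.6+120)),("c?",(489/2.35+160,85/2.35+125),(437/2.6+200,262/2.6+120))): print(n,tri([t,s],[u,v]),onz(t,u,0 if n[0]=="b" else 111).round(0))
print("seat",tri([t,s],[[228.8,187.8],[316.2,156.0]]),"rot",tri([t,s],[[229.7,184.2],[311.8,155.1]]),"exit",tri([t,s],[[233.7,195.6],[306.4,168.1]]))
c0=onz(t,[402.9,240.5],26); print("captray",[fitcaptray(t,s,[c0[0],c0[1],a]) for a in(-.55,.55+np.pi/2-.55)], c0)
E
python3 m.py
```

```text
t [([197, 124, 4, 3, 10], [198.5, 125.2]), ([278, 142, 15, 15, 183], [285.1, 149.1]), ([257, 181, 10, 23, 81], [261.1, 192.1]), ([201, 201, 9, 22, 80], [204.9, 211.8])]
s [([284, 143, 8, 2, 11], [287.1, 143.7]), ([307, 160, 13, 2, 18], [313.8, 160.7]), ([352, 186, 13, 7, 65], [357.6, 188.7])]
tray corners [[551.0, 72.0, 25.0], [576.0, -109.0, 25.0], [412.0, -131.0, 25.0], [386.0, 51.0, 25.0]] [481.3 -29.5  25. ] [np.float64(167.0), np.float64(183.0), np.float64(165.0), np.float64(184.0)]
traynet [488.9 -30.6   0. ] [482.9 -25.   54. ] (array([483.88173574, -25.32318997,  61.73907574]), np.float64(0.6868056438300414))
b1 (array([ 529.79730088, -468.55591166,   11.14669761]), np.float64(1.856481408177558)) [ 538. -472.    0.]
b? (array([ 659.80995913, -159.19022752,   -8.90786284]), np.float64(1.5326415682977483)) [ 663. -159.    0.]
c1 (array([ 527.99694801, -467.63300135,   97.69219166]), np.float64(0.5356813447536695)) [ 527. -464.  111.]
c? (array([ 656.22891931, -170.9501858 ,   97.60927069]), np.float64(0.7639648974281386)) [ 655. -170.  111.]
seat (array([566.2104749 , 258.07527557, 133.02243142]), np.float64(3.106040087009717)) rot (array([564.99891331, 254.97450922, 142.00039412]), np.float64(1.1327991451109938)) exit (array([540.32464014, 250.59502538,  90.62454629]), np.float64(0.6277013099170858))
captray [(array([ 409.31644247, -297.38118775,   -0.55313899]), np.float64(9.41641353325644), np.float64(1483.66)), (array([ 409.35769252, -297.38324603,    2.58862959]), np.float64(9.409791464821222), np.float64(1483.66))] [ 415.80577284 -290.10222104   26.        ]
```

```bash
cat > m2.py <<'E'
from h import *
t=imaging.get_image("top"); s=imaging.get_image("side")
B={("t",-1):[252,172,272,210],("t",1):[196,192,216,230],("s",1):[274,136,300,150],("s",-1):[297,152,326,168]}
for bx in (B,{k:v for k,v in B.items() if k[0]=="t"},{k:v for k,v in B.items() if k[0]=="s"}):
    v,e,n=fitpump(t,s,[566,256,.28],bx); print(v.round(3),e,np.round(n,1))
    P=W(v[:3],[[0,0,130],[-24,0,96],[0,0,0]]); print(proj(t,P).round(1).tolist(),proj(s,P).round(1).tolist())
    if bx is B: vb=v
# overlay
for p,n,b in((t,"ot",[180,150,285,245]),(s,"os",[260,120,370,215])):
    k=7 if n=="ot" else 7; l,tp,r,bt=b
    im=cv2.resize(p["frame"][tp:bt,l:r,::-1],None,fx=k,fy=k,interpolation=cv2.INTER_CUBIC)
    def ln(a,c,col):
        q=(proj(p,W(vb[:3],[a,c]))-[l,tp]+.5)*k-.5; cv2.line(im,*[tuple(int(x) for x in z) for z in q],col,1,cv2.LINE_AA)
    for y in(-62,-70,62,70):
        for a,c in(((-50,170),(60,170)),((-50,170),(-50,96)),((-50,96),(-33,96)),((60,170),(60,12))): ln([a[0],y,a[1]],[c[0],y,c[1]],(0,255,0))
    ln([0,-85,130],[0,85,130],(255,0,255))
    for x in(-20.5,20.5): ln([x,-56,140],[x,56,140],(255,255,0))
    for sd in(-1,1):
        a=np.radians(10); ln([-20,88*sd,158],[-20-79.5*np.cos(a),88*sd,158+79.5*np.sin(a)],(255,255,255))
    cv2.imwrite(f"pics/{n}.png",im)
a=cv2.imread("pics/ot.png"); print(a.shape)
E
python3 m2.py
```

```text
[5.70505e+02 2.59275e+02 3.48000e-01 8.34300e+00 1.22300e+01 7.29640e+01
 7.44450e+01] 50.15001127983197 [82.  79.2 31.9 23.7]
[[229.0, 184.1], [233.3, 193.4], [236.3, 192.1]] [[314.1, 157.1], [308.9, 166.5], [314.3, 186.6]]
[5.69626e+02 2.59030e+02 3.51000e-01 7.59600e+00 9.76700e+00] 24.995973799015637 [82.  79.2]
[[229.1, 184.4], [233.4, 193.7], [236.4, 192.3]] [[313.9, 157.2], [308.7, 166.5], [314.1, 186.7]]
[6.00078e+02 2.62057e+02 3.91000e-01 7.73430e+01 7.20610e+01] 24.152316464424047 [31.9 23.7]
[[228.6, 174.7], [233.2, 184.1], [235.9, 183.4]] [[321.4, 156.1], [316.4, 165.6], [321.4, 185.6]]
(665, 735, 3)
```

```bash
python3 -c "
import cv2,numpy as np
a=cv2.imread('pics/ot.png');b=cv2.imread('pics/os.png')
b=cv2.resize(b,None,fx=.52,fy=.52,interpolation=cv2.INTER_AREA);a=cv2.resize(a,None,fx=.54,fy=.54,interpolation=cv2.INTER_AREA)
h=max(a.shape[0],b.shape[0]);c=np.zeros((h,a.shape[1]+b.shape[1],3),np.uint8);c[:a.shape[0],:a.shape[1]]=a;c[:b.shape[0],a.shape[1]:]=b
print(c.shape);cv2.imwrite('pics/o1.png',c)"
```

```text
(359, 797, 3)
```

View pics/o1.png

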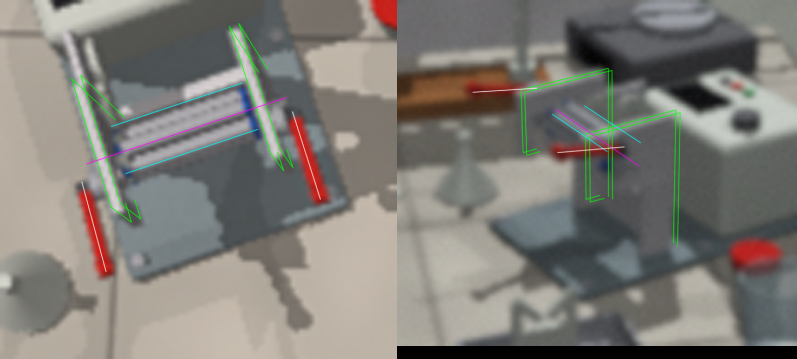

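The overlay fits in the top view: handle tips at (107,272) and (321,200), rotor between the cyan lines. The side view looks a few pixels off near (677,180), so I'll enlarge that one.

```bash
sed -i 's/^    if bx is B: vb=v/    if bx is not B and ("t",1) in bx: vb=v/; s/\[260,120,370,215\]/[270,130,370,215]/; s/k=7 if/k=8 if/;s/ else 7;/ else 7.9;/' m2.py; sed -i 's/k=8 if n=="ot"/k=7 if n=="ot"/' m2.py; python3 m2.py | head -3 | cut -c1-100
```

```text
[5.70118e+02 2.58995e+02 3.46000e-01 8.43000e+00 1.11130e+01 7.57210e+01
 7.52510e+01] 50.17300898255915 [82.  79.2 32.  23.7]
[[229.1, 184.2], [233.4, 193.5], [236.4, 192.2]] [[314.0, 157.2], [308.8, 166.5], [314.2, 186.7]]
```

View pics/os.png

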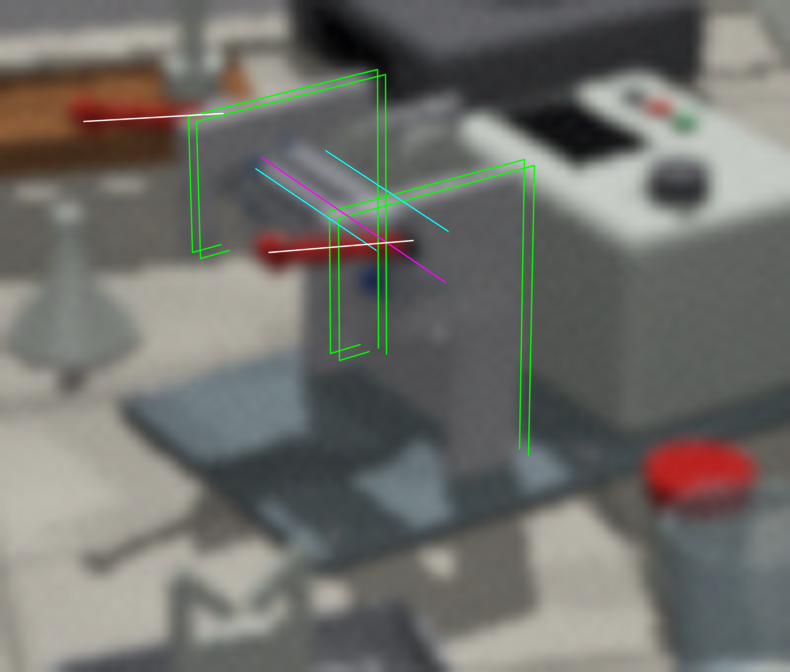

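The side overlay sits about 1.3 px (roughly 4 mm) to the right. Handle tips are really at (75,115) and (258,250), so I take the pump at (567.5, 259.5), yaw 0.35. Next I work out the left lever moves.

```bash
cat >> h.py <<'E'
PUMP=[567.5,259.5,.35]
def tip(sd,q=0,r=68): a=np.radians(10)+q; return W(PUMP,[[-20-r*np.cos(a),88*sd,158+r*np.sin(a)]])[0]
E
python3 - <<'E'
from h import *
print(go(tip(1)+[0,0,60],PUMP[2]+np.pi/2,"tcp"))
a=np.radians(10)
for q in np.linspace(0,2.36,11)[1:]: print(round(68*(np.cos(a)-np.cos(a+q)),1),round(-68*(np.sin(a+q)-np.sin(a)),1))
E
```

```text
([355.5, 202.2, -24.6], [-0.0, 0.0, -0.621])
4.6 -15.3
12.7 -29.2
23.8 -40.7
37.3 -49.4
52.4 -54.6
68.3 -56.2
84.2 -54.0
99.1 -48.1
112.2 -39.0
122.8 -27.0
```

>>> arm_command([
  {"grip": 0.6, "linear": [355, 202, -25], "rot": [0, 0, -0.621]},
  {"grip": 0.6, "linear": [355, 202, -25], "rot": [0, 0, -0.621]},
  {"grip": 0.6, "linear": [355, 202, -25], "rot": [0, 0, -0.621]},
  {"grip": 0.6, "linear": [355, 202, -25], "rot": [0, 0, -0.621]},
  {"grip": 0.6, "linear": [355, 202, -25], "rot": [0, 0, -0.621]},
  {"grip": 0.6, "linear": [355, 202, -25], "rot": [0, 0, -0.621]},
  {"grip": 0.6, "linear": [355, 202, -25], "rot": [0, 0, -0.621]},
  {"grip": 0.6, "linear": [355, 202, -25], "rot": [0, 0, -0.621]},
  {"grip": 0.6, "linear": [355, 202, -25], "rot": [0, 0, -0.621]},
  {"grip": 0.6, "linear": [355, 202, -25], "rot": [0, 0, -0.621]},
])

```text
clock: 3.85
position: [454.5, 313.4, 230.1]
ee_rot: [0.985, 0.175, -0.0, -0.0]
contact_force: [-0.8, 0.5, -0.1]
gripper_width: 51.0
grasp_force: 0.0
```

```bash
python3 - <<'E'
from h import *
print(go(tip(1)+[0,0,-12],PUMP[2]+np.pi/2,"tcp"))
t=imaging.get_image("top"); s=imaging.get_image("side")
S=arm.read_state(); print(S["position"],proj(t,S["position"]),proj(s,S["position"]))
a=cv2.resize(t["frame"][160:250,180:285,::-1],None,fx=3.7,fy=3.7,interpolation=cv2.INTER_CUBIC)
b=cv2.resize(s["frame"][120:215,260:365,::-1],None,fx=3.7,fy=3.7,interpolation=cv2.INTER_CUBIC)[:a.shape[0]]
cv2.imwrite("pics/c1.png",np.hstack([a,b]))
E
```

```text
([0.7, 1.4, 72.3], [-0.0, 0.0, 0.002])
[454.52273936 313.44774794 230.1862095 ] [[201.38284057 216.51683084]] [[281.27078696 130.09450553]]
```

View pics/c1.png

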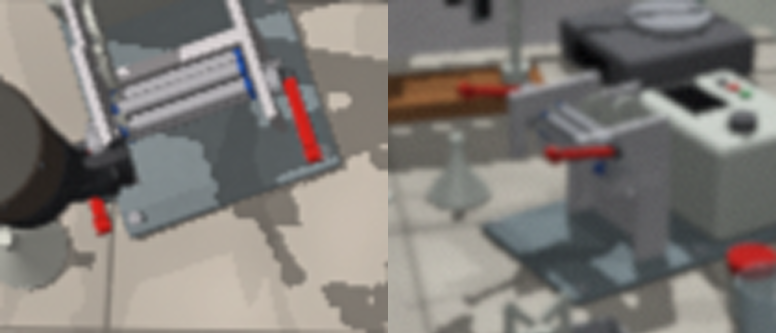

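```bash
python3 - <<'E'
from h import *
s=imaging.get_image("side"); f=s["frame"][:,:,::-1]; o=cv2.imread("pics/side0.png")
d=np.abs(f.astype(int)-o).max(2)>40; ys,xs=np.where(d); print(d.sum(), xs.min() if d.any() else 0, xs.max() if d.any() else 0, ys.min() if d.any() else 0, ys.max() if d.any() else 0)
E=s["extrinsics"]; print("cam",-E[:3,:3].T@E[:3,3])
cv2.imwrite("pics/sf.png",f)
E
```

```text
20812 53 295 0 360
cam [  240.67313565 -1338.4213692    890.65725989]
```

View pics/sf.png

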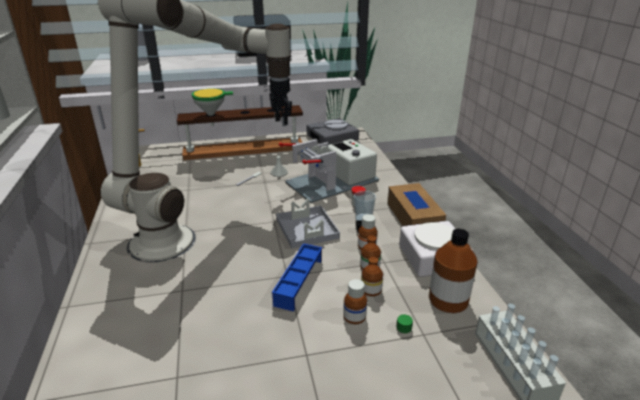

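The arm is visible at the top, with its fingertips at about (283,122) right over the left lever at (287,143). Descending to grip it.

>>> arm_command([
  {"grip": 0.6, "linear": [0.7, 1.4, 40], "rot": [0, 0, 0]},
  {"grip": 0.6, "linear": [0.7, 1.4, 72], "rot": [0, 0, 0]},
  {"grip": 0.6, "linear": [0.7, 1.4, 72], "rot": [0, 0, 0]},
  {"grip": 0, "linear": [0.7, 1.4, 72], "rot": [0, 0, 0]},
  {"grip": 0, "linear": [0.7, 1.4, 72], "rot": [0, 0, 0]},
  {"grip": 0, "linear": [0.7, 1.4, 72], "rot": [0, 0, 0]},
  {"grip": 0, "linear": [0.7, 1.4, 72], "rot": [0, 0, 0]},
  {"grip": 0, "linear": [0.7, 1.4, 72], "rot": [0, 0, 0]},
])

```text
clock: 5.0
position: [456.4, 311.6, 158.4]
ee_rot: [0.985, 0.174, 0.0, -0.0]
contact_force: [0.2, -0.5, -0.6]
gripper_width: 0.1
grasp_force: 0.0
```

```bash
cat > v.py <<'E'
import sys
from h import *
def view(name,tc,sc,w=52,extra=()):
    ims=[]
    for n,c in(("top",tc),("side",sc)):
        p=imaging.get_image(n); l,t=int(c[0]-w),int(c[1]-w); k=400/(2*w)
        f=cv2.copyMakeBorder(p["frame"],100,100,100,100,cv2.BORDER_CONSTANT)
        im=cv2.resize(np.ascontiguousarray(f[t+100:t+100+2*w,l+100:l+100+2*w,::-1]),(400,400),interpolation=cv2.INTER_CUBIC)
        for X in extra:
            q=(proj(p,X)[0]-[l,t]+.5)*k; cv2.drawMarker(im,tuple(int(v) for v in q),(0,255,0),cv2.MARKER_CROSS,9,1)
        ims.append(im)
    cv2.imwrite(f"pics/{name}.png",np.hstack(ims))
E
python3 - <<'E'
from v import *
view("d1",(205,205),(285,143),28,[arm.read_state()["position"]])
E
```

```text
(no output)
```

View pics/d1.png

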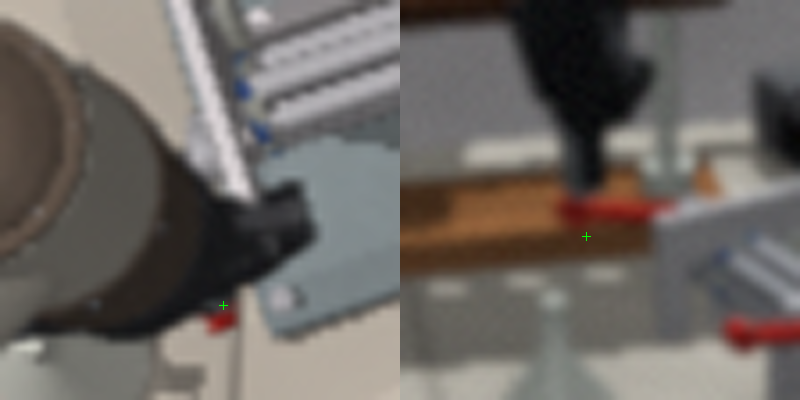

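```bash
python3 - <<'E'
from h import *
s=imaging.get_image("side"); o=cv2.imread("pics/side0.png")[:,:,::-1]
np.set_printoptions(linewidth=200)
d=np.abs(s["frame"].astype(int)-o).max(2); print("cols",277,296);
for r in range(132,152): print(r,d[r,277:296], )
print("tcp",proj(s,arm.read_state()["position"]),"tip",proj(s,tip(1)))
print(redness(s["frame"])[138:150,277:300].round(1)); print(redness(o)[138:150,277:300].round(1))
E
```

```text
cols 277 296
132 [  8  32  63  88  98 104 104 101  89  68  54  32  16   1   4   3   5   6   6]
133 [  4  18  56  93 113 123 129 119  85  44  19   8   4   7   8   5   5   5   3]
134 [  3  11  63 108 136 149 163 143  91  32   2   4   7   7   6   4   2   8   4]
135 [  5  14  62 112 136 157 166 150  98  32   2   6   6   4   5   4   6   7   5]
136 [  7  11  52  93 119 136 148 139  92  32   3   2   7   5   3   6   6   5   4]
137 [  4   8  39  63  77  94 106 102  67  27   4   5   4   6   5   5   5   1   4]
138 [ 3  4 23 39 44 61 76 72 48 13  4  2  6  7  7  5  5  6  5]
139 [ 5  3 20 31 40 65 89 82 54 20  4  5  5  4  4  5  4  7  6]
140 [ 5  6 19 41 57 83 98 88 60 23  1  6  5  3  5  3  2  4  1]
141 [ 4  2 20 45 68 84 79 67 42 14  3  3  5  4  2  2  3  5  3]
142 [ 2  1 20 49 57 55 47 30 17  2  5  2  4  4  4  5  4  3  4]
143 [ 6  3 18 39 40 31 16  5  3  5  6  3  5  7  3  5  4  4  4]
144 [ 6  1 11 18 20  9  9  4  3  5  6  5  4  4  6  8  5  4  4]
145 [4 5 3 4 3 2 4 2 3 3 4 2 3 5 3 9 3 6 5]
146 [6 3 2 2 4 3 3 6 1 4 4 4 3 3 5 2 4 3 1]
147 [6 3 2 3 6 3 2 4 4 2 3 4 4 1 1 3 3 5 3]
148 [3 6 2 2 2 2 3 4 5
[... 1803 characters left out ...]
  0.  0.  0.  0.  0.  0.  0.  0. ]
 [0.2 0.3 0.5 0.6 0.6 0.5 0.5 0.5 0.5 0.5 0.5 0.5 0.5 0.4 0.4 0.3 0.2 0.2 0.  0.  0.  0.  0. ]
 [0.1 0.2 0.4 0.5 0.5 0.5 0.5 0.5 0.6 0.6 0.6 0.6 0.6 0.6 0.5 0.4 0.2 0.1 0.  0.  0.  0.  0. ]
 [0.2 0.2 0.2 0.3 0.3 0.4 0.3 0.3 0.3 0.4 0.4 0.4 0.4 0.4 0.3 0.1 0.  0.  0.  0.  0.  0.  0. ]
 [0.1 0.1 0.1 0.2 0.2 0.2 0.2 0.1 0.1 0.1 0.1 0.1 0.1 0.1 0.  0.  0.  0.  0.  0.  0.  0.  0. ]
 [0.  0.  0.  0.  0.  0.  0.  0.  0.  0.  0.  0.  0.  0.  0.  0.  0.  0.  0.  0.  0.  0.  0. ]
 [0.  0.  0.  0.  0.  0.  0.  0.  0.  0.  0.  0.  0.  0.  0.  0.  0.  0.  0.  0.  0.  0.  0. ]
 [0.  0.  0.  0.  0.  0.  0.  0.  0.  0.  0.  0.  0.  0.  0.  0.  0.  0.  0.  0.  0.  0.  0. ]]
```

```bash
python3 - <<'E'
from h import *
t=imaging.get_image("top"); s=imaging.get_image("side")
np.set_printoptions(linewidth=200)
print(redness(cv2.imread("pics/top0.png")[:,:,::-1])[196:227,198:214].round(1))
e=tip(1,0,79.5); print(e,proj(t,e),proj(s,e))
print(tri([t,s],[[208.5,222.8],[277.6,142.7]]))
# right lever end
e=tip(-1,0,79.5); print(e,proj(t,e),proj(s,e)); print(tri([t,s],[[265.7,203.6],[302.3,161.5]]))
print(arm.read_state()["position"])
E
```

```text
[[0.  0.  0.  0.  0.  0.  0.  0.  0.  0.  0.  0.  0.  0.  0.  0. ]
 [0.  0.  0.  0.  0.  0.  0.  0.  0.  0.  0.  0.  0.  0.  0.  0. ]
 [0.  0.  0.  0.  0.  0.  0.  0.  0.  0.  0.  0.  0.  0.  0.  0. ]
 [0.  0.  0.  0.  0.  0.  0.  0.  0.  0.  0.  0.  0.  0.  0.  0. ]
 [0.  0.  0.  0.3 0.4 0.3 0.  0.  0.  0.  0.  0.  0.  0.  0.  0. ]
 [0.  0.  0.1 1.  1.  0.9 0.2 0.  0.  0.  0.  0.  0.  0.  0.  0. ]
 [0.  0.  0.  1.  1.  1.  0.6 0.  0.  0.  0.  0.  0.  0.  0.  0. ]
 [0.  0.  0.  0.6 1.  1.  0.8 0.  0.  0.  0.  0.  0.  0.  0.  0. ]
 [0.  0.  0.  0.4 1.  1.  1.  0.1 0.  0.  0.  0.  0.  0.  0.  0. ]
 [0.  0.  0.  0.1 1.  1.  1.  0.4 0.  0.  0.  0.  0.  0.  0.  0. ]
 [0.  0.  0.  0.  0.7 1.  1.  0.6 0.  0.  0.  0.  0.  0.  0.  0. ]
 [0.  0.  0.  0.  0.5 1.  1.  0.8 0.  0.  0.  0.  0.  0.  0.  0. ]
 [0.  0.  0.  0.  0.3 1.  1.  1.  0.1 0.  0.  0.  0.  0.  0.  0. ]
 [0.  0.  0.  0.  0.1 1.  1.  1.  0.4 0.  0.  0.  0.  0.  0.  0. ]
 [0.  0.  0.  0.  0.  0.8 1.  1.  0.7 0.  0.  0.  0.  0.  0.  0. ]
 [0.  0.  0.  0.  0.  0.6 1.  1.  0.9 0.  0.  0.  0.  0.  0.  0. ]
 [0.  0.  0.  0.  0.  0.2 1.
[... 688 characters left out ...]
0.3 0.  0.  0.  0. ]
 [0.  0.  0.  0.  0.  0.  0.  0.  0.2 0.2 0.  0.  0.  0.  0.  0. ]
 [0.  0.  0.  0.  0.  0.  0.  0.  0.  0.  0.  0.  0.  0.  0.  0. ]
 [0.  0.  0.  0.  0.  0.  0.  0.  0.  0.  0.  0.  0.  0.  0.  0. ]
 [0.  0.  0.  0.  0.  0.  0.  0.  0.  0.  0.  0.  0.  0.  0.  0. ]]
[444.99196701 308.46061325 171.80503012] [[207.64242509 222.52304788]] [[279.6275944  144.95206624]]
(array([440.49189256, 302.9527706 , 184.55926415]), np.float64(0.9244110923562516))
[505.34198112 143.13101579 171.80503012] [[264.24873866 203.34387579]] [[302.89354206 161.58606987]]
(array([503.42005062, 138.4792429 , 174.73056263]), np.float64(0.2897284393532118))
[456.33696098 311.48485282 158.17587709]
```

>>> arm_command([
  {"grip": 0, "linear": [0, 0, 2], "rot": [0, 0, 0]},
  {"grip": 0, "linear": [0, 0, 4], "rot": [0, 0, 0]},
  {"grip": 0, "linear": [0, 0, 6], "rot": [0, 0, 0]},
])

```text
clock: 5.62
position: [456.2, 311.5, 152.1]
ee_rot: [0.985, 0.174, -0.0, 0.0]
contact_force: [-0.8, -0.1, 1.2]
gripper_width: -0.1
grasp_force: 0.6
```

```bash
python3 - <<'E'
from h import *
s=imaging.get_image("side"); o=cv2.imread("pics/side0.png")[:,:,::-1]
np.set_printoptions(linewidth=200)
d=np.abs(s["frame"].astype(int)-o).max(2)
for r in range(136,152): print(r,d[r,272:298])
t=imaging.get_image("top"); o=cv2.imread("pics/top0.png")[:,:,::-1]; d=np.abs(t["frame"].astype(int)-o).max(2)
for r in range(206,232): print(r,d[r,196:222], (redness(t["frame"])[r,200:214]*9).astype(int))
E
```

```text
136 [  6   6   7   8   5   6  10  48  96 122 139 149 139  93  34   8   2   5   5   3   6   4   6   7   5   6]
137 [  5   7   4   4   6   6   8  37  66  80  99 107 102  69  25   0   4   3   6   7   6   5   2   3   5   4]
138 [ 6  4  5  3  8  2  6 26 42 44 61 78 72 50 13  3  1  2  8  6  4  5  6  6  4  4]
139 [ 4  2  1  1  5  6  2 19 30 42 64 86 82 54 19  4  3  4  3  4  4  3  5  4  6  2]
140 [  2   4   4   2   4   3   5  24  43  58  85 106 102  70  22   2   6   5   4   4   4   2   3   3   3   4]
141 [  1   3   6   5   3   3   6  28  59  80 100 114 108  71  25   2   4   5   5   1   5   5   4   5   4   6]
142 [  8   6   5   4   2   2   7  33  63  83  95 101  88  58  20   9   8  11   9   7   5   3   4   4   6   5]
143 [ 4  4  5  6  4  8 13 21 49 64 66 62 45 24 17 23 20 18 14 12 10  6  7  8  8  7]
144 [ 4  3  6  3  3 10  9  7 20 25 25 17 17 18 25 27 29 23 23 23 19 16 14  8  8  6]
145 [ 4  6  6  7  6  3  5 10  8  6  4  5 16 26 28 28 26 25 23 18 19  8 10  6  5  3]
146 [ 4  5  7  3  6  3 15 25 19 16 12 16 15 13 12 15 14 13 10 10  4  3  5  3  6  2]
147 [ 4  4  4  2  5  3  6 14 17 12 12 14  8  7
[... 2819 characters left out ...]
 5  8  5 19  4  6  2  5  5  4  5  3  3  3  3  3  4  4] [0 0 0 0 0 0 0 0 0 0 0 0 0 0]
225 [8 8 5 2 0 5 5 6 4 4 4 2 5 4 4 5 5 4 4 4 4 4 4 3 4 4] [0 0 0 0 0 0 0 0 0 0 0 0 0 0]
226 [4 4 3 5 5 5 4 5 5 4 4 4 5 4 4 5 3 4 5 5 5 4 5 5 4 5] [0 0 0 0 0 0 0 0 0 0 0 0 0 0]
227 [4 3 4 3 3 4 4 4 4 4 4 5 4 4 4 5 4 5 5 5 4 4 4 5 4 4] [0 0 0 0 0 0 0 0 0 0 0 0 0 0]
228 [3 3 4 2 3 3 3 3 4 3 5 5 5 4 4 3 5 4 4 4 4 5 4 4 5 4] [0 0 0 0 0 0 0 0 0 0 0 0 0 0]
229 [3 3 3 3 3 3 3 3 3 3 5 4 4 4 3 4 4 4 5 5 5 5 5 4 4 5] [0 0 0 0 0 0 0 0 0 0 0 0 0 0]
230 [3 3 4 3 2 3 3 3 2 4 5 4 4 4 3 5 4 4 5 4 5 4 4 5 4 5] [0 0 0 0 0 0 0 0 0 0 0 0 0 0]
231 [5 3 3 3 3 3 3 3 3 4 4 5 4 3 4 4 5 4 5 4 4 5 5 3 5 5] [0 0 0 0 0 0 0 0 0 0 0 0 0 0]
```

>>> arm_command([
  {"grip": 0, "linear": [0, 0, 2], "rot": [0, 0, 0]},
  {"grip": 0, "linear": [0, 0, 4], "rot": [0, 0, 0]},
  {"grip": 0, "linear": [0, 0, 4], "rot": [0, 0, 0]},
])

```text
clock: 6.1
position: [456.7, 311.8, 151.0]
ee_rot: [0.985, 0.175, 0.001, -0.0]
contact_force: [-4.8, -1.3, 13.9]
gripper_width: 0.2
grasp_force: 5.8
```

```bash
python3 - <<'E'
from h import *
print(arm.tcp_to_grasp)
t=imaging.get_image("top"); s=imaging.get_image("side"); o=cv2.imread("pics/side0.png")[:,:,::-1]
np.set_printoptions(linewidth=200)
for f in (o,s["frame"]):
    w=redness(f)[137:151,276:296]; print([round(float((w[:,c]*np.arange(137,151)).sum()/w[:,c].sum()),1) for c in range(20)])
e=[tip(1,0,r) for r in (75,68,60,50,40)]; print(proj(s,np.array(e)).round(1).tolist())
E
```

```text
18.700000000000003
[143.9, 143.6, 143.4, 143.2, 143.3, 143.4, 143.5, 143.4, 143.2, 143.2, 143.2, 143.3, 143.2, 143.5, 143.9, 143.9, 143.7, 143.5, 143.4, nan]
[143.9, 143.7, 144.1, 144.9, 145.7, 146.1, 146.0, 145.4, 145.0, 144.8, 144.3, 143.8, 143.7, 143.9, 144.2, 144.2, 143.9, 143.6, 143.5, 143.0]
[[280.6, 144.9], [282.2, 144.8], [284.0, 144.7], [286.3, 144.6], [288.5, 144.4]]<stdin>:6: RuntimeWarning: invalid value encountered in scalar divide
```

>>> arm_command([
  {"grip": 0, "linear": [0, 0, -40], "rot": [0, 0, 0]},
  {"grip": 0, "linear": [-46, 43, -40], "rot": [0, 0, 0]},
  {"grip": 0, "linear": [-92, 86, -40], "rot": [0, 0, 0]},
  {"grip": 0, "linear": [-92, 86, 20], "rot": [0, 0, 0]},
  {"grip": 0, "linear": [-92, 86, 70], "rot": [0, 0, 0]},
  {"grip": 0, "linear": [-92, 86, 110], "rot": [0, 0, 0]},
  {"grip": 0, "linear": [-92, 86, 110], "rot": [0, 0, 0]},
])

```text
clock: 7.08
position: [397.8, 197.5, 36.0]
ee_rot: [0.985, 0.174, -0.003, 0.002]
contact_force: [0.5, 1.3, 0.0]
gripper_width: -0.2
grasp_force: 0.0
```

```bash
python3 - <<'E'
from v import *
S=arm.read_state(); t=imaging.get_image("top"); s=imaging.get_image("side"); X=S["position"]
np.set_printoptions(linewidth=200)
for n,p in(("top",t),("side",s)):
    o=cv2.imread(f"pics/{n}0.png")[:,:,::-1]; d=np.abs(p["frame"].astype(int)-o).max(2); q=proj(p,X)[0]; print(n,q); c,r=q.astype(int)
    for k in range(r-14,r+6): print(k,d[k,c-10:c+11])
view("e1",proj(t,X)[0],proj(s,X)[0],28,[X])
E
```

```text
top [251.13367385 243.21529972]
229 [121 116  95  89  98  98  94  93  92  95 109 114  73  10   8   6  13  35  36   2  41]
230 [123 116  92  92  99  93  94  94  94  94 106 126 120  64   2   6   7  17  11  62 115]
231 [124 118  96  94  99  92  94  94  94  94 102 123 138 125  90  52  41  32  38  99 150]
232 [123 116  98  94 102  97  96  95  94  94 102 121 140 148 138  95  80  69  64  82 106]
233 [123 111 100  93  94  96  96  96  95  97 104 122 138 144 138  93  77  70  64  66  73]
234 [120 106 104 101  92  96  97  96  95  97 107 125 137 141 138  93  74  66  64  64  65]
235 [113 106 111 114  97  97  97  96  96 102 120 135 138 141 142 102  82  75  74  70  80]
236 [107 109 119 112  99  98  97  96  95 103 126 142 141 145 150 134 100  88  87  78 106]
237 [106 111 114 108 100  98  97  97  98 106 131 147 139 146 154 153 139 122 145 131 136]
238 [111 114 109 111 105  98  98  97 102 117 135 145 141 149 154 159 160 157 162 152 143]
239 [111 106 110 111 108  98  98  96 104 127 141 148 143 151 156 156 166 168 161 131  86]
240 [107 108 111 111 108  98  98  99 112 136 149 154 152 156 158 158 158 143 1
[... 1444 characters left out ...]
137 130 102  54  16   4   3   4   8   5]
184 [  2   7   5   5   7   5   3   6  33  68  93 103  91  64  28   2   3   7   4   8   5]
185 [ 6  7  8  4  6  5  7  2 11 29 47 50 39 24  6  5  6  9  5  8  8]
186 [6 7 7 5 6 6 5 6 4 3 7 9 6 1 3 4 5 3 7 5 5]
187 [7 5 6 6 4 4 7 6 7 6 6 4 8 7 6 6 7 7 7 4 5]
188 [4 5 7 5 4 6 7 6 7 8 7 7 8 7 8 4 5 5 8 6 4]
189 [6 8 5 6 5 6 6 6 5 6 5 8 7 7 6 6 6 5 8 6 7]
190 [2 5 5 6 7 7 7 6 8 8 5 8 7 6 6 5 7 5 6 7 6]
191 [7 6 6 5 3 6 8 9 5 5 5 5 6 6 7 9 7 6 6 6 6]
192 [8 6 7 7 8 9 5 8 6 7 6 8 7 2 6 6 8 5 6 7 4]
193 [6 8 5 5 5 6 7 3 6 4 7 5 5 6 4 7 7 6 5 6 7]
194 [ 7  9  6  7  4  5  4  8  7  6 10  5  4  6  6  8  6  6  5  7  4]
195 [6 6 6 5 6 6 4 6 6 8 6 7 4 5 8 7 6 6 5 4 6]
```

View pics/e1.png

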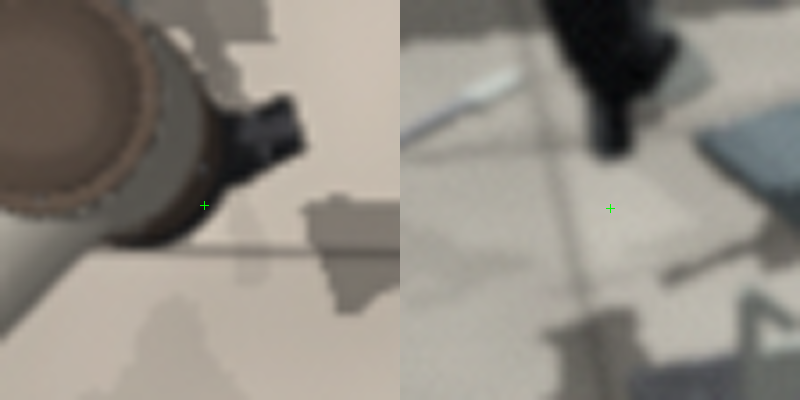

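The side view shows the closed fingertips at (610,155), about 5.8 px above the reported TCP at (610,208). The true tips are therefore roughly 20 mm short of the reported TCP. I'll touch the bench to calibrate that.

>>> arm_command([
  {"grip": 0, "linear": [0, 0, 30], "rot": [0, 0, 0]},
  {"grip": 0, "linear": [0, 0, 46], "rot": [0, 0, 0]},
  {"grip": 0, "linear": [0, 0, 50], "rot": [0, 0, 0]},
  {"grip": 0, "linear": [0, 0, 52], "rot": [0, 0, 0]},
  {"grip": 0, "linear": [0, 0, 54], "rot": [0, 0, 0]},
  {"grip": 0, "linear": [0, 0, 54], "rot": [0, 0, 0]},
])

```text
clock: 8.02
position: [399.7, 199.4, -15.3]
ee_rot: [0.985, 0.174, 0.0, -0.0]
contact_force: [-0.1, -0.7, 0.6]
gripper_width: -0.2
grasp_force: 0.0
```

>>> arm_command([
  {"grip": 0, "linear": [0, 0, 2], "rot": [0, 0, 0]},
  {"grip": 0, "linear": [0, 0, 4], "rot": [0, 0, 0]},
  {"grip": 0, "linear": [0, 0, 6], "rot": [0, 0, 0]},
  {"grip": 0, "linear": [0, 0, 6], "rot": [0, 0, 0]},
])

```text
clock: 8.52
position: [399.3, 199.1, -22.0]
ee_rot: [0.985, 0.174, -0.0, 0.0]
contact_force: [-0.4, 0.6, -0.2]
gripper_width: -0.2
grasp_force: 0.0
```

>>> arm_command([
  {"grip": 0, "linear": [0, 0, 2], "rot": [0, 0, 0]},
  {"grip": 0, "linear": [0, 0, 3], "rot": [0, 0, 0]},
  {"grip": 0, "linear": [0, 0, 4], "rot": [0, 0, 0]},
  {"grip": 0, "linear": [0, 0, 4], "rot": [0, 0, 0]},
])

```text
clock: 9.02
position: [399.4, 199.1, -25.9]
ee_rot: [0.985, 0.174, -0.0, 0.0]
contact_force: [-0.2, -0.3, 0.7]
gripper_width: 0.0
grasp_force: 0.0
```

>>> arm_command([
  {"grip": 0, "linear": [0, 0, 2], "rot": [0, 0, 0]},
  {"grip": 0, "linear": [0, 0, 3], "rot": [0, 0, 0]},
  {"grip": 0, "linear": [0, 0, 4], "rot": [0, 0, 0]},
  {"grip": 0, "linear": [0, 0, 4], "rot": [0, 0, 0]},
])

```text
clock: 9.52
position: [399.5, 199.3, -26.2]
ee_rot: [0.985, 0.175, 0.0, 0.0]
contact_force: [-9.8, -3.4, 38.8]
gripper_width: 0.0
grasp_force: 19.2
```

```bash
python3 - <<'E'
from v import *
S=arm.read_state(); s=imaging.get_image("side"); X=S["position"]; print(X,S["contact_force"])
o=cv2.imread("pics/side0.png")[:,:,::-1]; d=np.abs(s["frame"].astype(int)-o).max(2)
for z in (0,10,-20): print(z,proj(s,[X[0],X[1],z]))
np.set_printoptions(linewidth=200)
for k in range(190,210): print(k,d[k,262:284])
E
```

```text
[399.52333346 199.25213322 -26.21394728] [-9.79187699 -3.37335128 38.84447659]
0 [[273.79404719 198.57931289]]
10 [[273.66584749 196.3120079 ]]
-20 [[274.04831113 203.07615539]]
190 [  2   4   5   2   7   8   1  27  77 127 163 172 173 175 166 151 133 108  67  26   3   4]
191 [  7   8   6   3   5   5   3  13  54 107 152 169 176 172 147 104  78  53  24   6   3   6]
192 [  6   5   3   5   5   6   5   6  43  98 139 161 177 172 124  64  28  11   2   7   4   4]
193 [  3   4   5   6   3   6   7   9  42  96 133 157 172 167 117  50  11   4   4   6   5   7]
194 [  2   4   3   5   4   6   3   6  43  95 128 156 174 166 122  54  12   2   5   4   3   6]
195 [  8   5   2   6   5   4   4   8  42  93 127 151 169 168 122  60  15   3   4   7   4   5]
196 [ 10   7   6   3   1   5   1  12  42  90 129 150 168 162 123  65  19   1   7   3   2   5]
197 [ 10   8   6   7   8   6   6  16  38  84 122 146 160 161 118  62  14   3   5   6   3   3]
198 [ 11  13  10  11  12   9  12  18  38  85 122 140 152 144 104  49   9   3   5   3   8  12]
199 [ 10  10   7   8  12  15  21  26  47  78 102 118 124 115  78  31   5   4   2   6  17  21]
200 [ 8 12 15 22 25 31 40 50 63 77 88 93 92 88 67 28  4  4  4  3  6  4]
201 [12 20 30 45 57 56 61 65 68 74 76 75 78 75 63 36  7  3  5 11 17 30]
202 [11 29 44 61 69 67 67 63 67 70 73 71 74 73 64 36 11  2  5 13 26 31]
203 [13 24 38 49 60 68 67 60 64 69 71 74 73 74 68 51 24  5  3  6 13 14]
204 [ 9 14 16 21 40 59 64 63 65 68 72 73 73 74 72 64 45 13  2  4  5  8]
205 [ 5  4  7  6 27 51 65 62 64 68 72 73 73 73 74 73 62 32 18  2  4  5]
206 [ 3  1  3  7 31 58 68 66 60 67 68 73 72 72 76 71 63 59 38 14  4  6]
207 [ 4  6  3  7 36 61 67 65 63 66 71 72 74 71 72 72 74 71 51 20  3  4]
208 [ 4  3  5  8 39 62 67 66 65 65 69 71 74 74 72 72 74 71 61 29  7  1]
209 [ 4  3  1 19 46 65 68 67 62 64 67 69 73 74 74 75 73 70 69 53 22  5]
```

```bash
python3 - <<'E'
import re
s=open("h.py").read()
s=s.replace('[0,0,19 if point=="grasp" else 0]','[0,0,{"grasp":44.5,"tip":25.5,"tcp":0}[point]]'); open("h.py","w").write(s)
E
python3 -c "
from h import *
print(go(tip(1)+[0,0,35],PUMP[2]+np.pi/2,'tip'),go(tip(1)+[0,0,-12],PUMP[2]+np.pi/2,'tip'))"
```

```text
([91.8, -86.7, -205.4], [0.0, -0.001, 0.002]) ([91.8, -86.8, -158.4], [0.0, -0.001, 0.002])
```

>>> arm_command([
  {"grip": 0, "linear": [0, 0, -60], "rot": [0, 0, 0]},
  {"grip": 0.6, "linear": [0, 0, -120], "rot": [0, 0, 0]},
  {"grip": 0.6, "linear": [0, 0, -180], "rot": [0, 0, 0]},
  {"grip": 0.6, "linear": [20, -20, -209], "rot": [0, 0, 0]},
  {"grip": 0.6, "linear": [60, -57, -209], "rot": [0, 0, 0]},
  {"grip": 0.6, "linear": [92, -87, -209], "rot": [0, 0, 0]},
  {"grip": 0.6, "linear": [92, -87, -190], "rot": [0, 0, 0]},
  {"grip": 0.6, "linear": [92, -87, -162], "rot": [0, 0, 0]},
  {"grip": 0.6, "linear": [92, -87, -162], "rot": [0, 0, 0]},
  {"grip": 0, "linear": [92, -87, -162], "rot": [0, 0, 0]},
])

```text
clock: 10.82
position: [456.5, 312.8, 133.2]
ee_rot: [0.985, 0.174, 0.001, -0.0]
contact_force: [0.2, -0.6, -0.3]
gripper_width: 34.5
grasp_force: 0.0
```

>>> arm_command([
  {"grip": 0, "linear": [0, 0, 0], "rot": [0, 0, 0]},
  {"grip": 0, "linear": [0, 0, 0], "rot": [0, 0, 0]},
  {"grip": 0, "linear": [0, 0, 0], "rot": [0, 0, 0]},
])

```text
clock: 11.2
position: [456.9, 312.1, 133.7]
ee_rot: [0.985, 0.175, 0.001, 0.0]
contact_force: [1.8, -3.7, 5.6]
gripper_width: 10.0
grasp_force: 61.7
```

>>> arm_command([
  {"grip": 0, "linear": [4.6, 0, -15.3], "rot": [0, 0, 0]},
  {"grip": 0, "linear": [12.7, 0, -29.2], "rot": [0, 0, 0]},
  {"grip": 0, "linear": [23.8, 0, -40.7], "rot": [0, 0, 0]},
  {"grip": 0, "linear": [37.3, 0, -49.4], "rot": [0, 0, 0]},
  {"grip": 0, "linear": [52.4, 0, -54.6], "rot": [0, 0, 0]},
  {"grip": 0, "linear": [68.3, 0, -56.2], "rot": [0, 0, 0]},
  {"grip": 0, "linear": [84.2, 0, -54], "rot": [0, 0, 0]},
  {"grip": 0, "linear": [99, 0, -48], "rot": [0, 0, 0]},
  {"grip": 0, "linear": [112, 0, -39], "rot": [0, 0, 0]},
  {"grip": 0, "linear": [121, 0, -29], "rot": [0, 0, 0]},
])

```text
clock: 12.45
position: [570.2, 354.4, 160.3]
ee_rot: [0.985, 0.174, -0.0, -0.0]
contact_force: [-0.4, 0.4, 0.9]
gripper_width: -0.1
grasp_force: 0.0
```

```bash
cat > lev.py <<'E'
from h import *
t=imaging.get_image("top"); s=imaging.get_image("side")
for n,p in(("top",t),("side",s)):
    w=redness(p["frame"]); m=(w>.3).astype(np.uint8); k,_,st,c=cv2.connectedComponentsWithStats(m)
    print(n,[(st[i].tolist(),np.round(c[i],1).tolist()) for i in range(1,k) if st[i,4]>4 and (195<c[i][0]<330) and 130<c[i][1]<235])
    for sd in(-1,1): print(sd,{q:proj(p,tip(sd,q)).round(0)[0].tolist()+proj(p,tip(sd,q,20)).round(0)[0].tolist() for q in(0,.5,1,1.5,2,2.3)})
E
python3 lev.py
```

```text
top [([278, 142, 16, 16, 197], [285.2, 149.3]), ([257, 181, 10, 23, 74], [261.3, 192.3]), ([194, 196, 8, 5, 24], [196.8, 198.1])]
-1 {0: [263.0, 200.0, 259.0, 186.0], 0.5: [260.0, 194.0, 258.0, 184.0], 1: [257.0, 184.0, 257.0, 181.0], 1.5: [253.0, 173.0, 256.0, 178.0], 2: [250.0, 164.0, 255.0, 175.0], 2.3: [249.0, 160.0, 255.0, 174.0]}
1 {0: [207.0, 219.0, 203.0, 205.0], 0.5: [203.0, 213.0, 202.0, 203.0], 1: [199.0, 203.0, 200.0, 200.0], 1.5: [195.0, 192.0, 199.0, 197.0], 2: [193.0, 183.0, 199.0, 194.0], 2.3: [192.0, 179.0, 199.0, 193.0]}
side [([307, 161, 12, 1, 12], [312.5, 161.0])]
-1 {0: [306.0, 161.0, 317.0, 160.0], 0.5: [309.0, 153.0, 318.0, 158.0], 1: [315.0, 146.0, 320.0, 156.0], 1.5: [323.0, 143.0, 322.0, 155.0], 2: [330.0, 144.0, 324.0, 155.0], 2.3: [334.0, 146.0, 325.0, 156.0]}
1 {0: [282.0, 145.0, 293.0, 144.0], 0.5: [285.0, 137.0, 294.0, 142.0], 1: [291.0, 130.0, 295.0, 140.0], 1.5: [298.0, 127.0, 298.0, 139.0], 2: [305.0, 129.0, 300.0, 139.0], 2.3: [309.0, 131.0, 301.0, 140.0]}
```

>>> arm_command([
  {"grip": 0, "linear": [0, 0, -62], "rot": [0, 0, 0]},
  {"grip": 0, "linear": [-10, 0, -66], "rot": [0, 0, 0]},
  {"grip": 0, "linear": [-60, 0, -66], "rot": [0, 0, 0]},
  {"grip": 0, "linear": [-92, 0, -66], "rot": [0, 0, 0]},
  {"grip": 0, "linear": [-92, 0, -24], "rot": [0, 0, 0]},
  {"grip": 0, "linear": [-75, 0, -24], "rot": [0, 0, 0]},
  {"grip": 0, "linear": [-60, 0, -22], "rot": [0, 0, 0]},
  {"grip": 0, "linear": [-45, 0, -20], "rot": [0, 0, 0]},
  {"grip": 0, "linear": [-30, 0, -14], "rot": [0, 0, 0]},
  {"grip": 0, "linear": [-20, 0, -6], "rot": [0, 0, 0]},
])

```text
clock: 13.8
position: [548.6, 346.0, 170.4]
ee_rot: [0.985, 0.175, -0.003, 0.002]
contact_force: [-38.1, -5.0, 44.5]
gripper_width: -0.1
grasp_force: 28.7
```

```bash
python3 lev.py | grep -v "^-1"; python3 -c "
from h import *
S=arm.read_state(); print(S['position'],S['contact_force'])
x,y,a=PUMP; d=S['position'][:2]-[x,y]; print('pump xy',d@[np.cos(a),np.sin(a)],d@[-np.sin(a),np.cos(a)],'tip z',S['position'][2]+25.5)"
```

```text
top [([278, 142, 16, 16, 197], [285.2, 149.3]), ([256, 181, 11, 23, 78], [261.1, 191.8]), ([196, 189, 7, 11, 38], [198.9, 193.9])]
1 {0: [207.0, 219.0, 203.0, 205.0], 0.5: [203.0, 213.0, 202.0, 203.0], 1: [199.0, 203.0, 200.0, 200.0], 1.5: [195.0, 192.0, 199.0, 197.0], 2: [193.0, 183.0, 199.0, 194.0], 2.3: [192.0, 179.0, 199.0, 193.0]}
side [([308, 129, 2, 3, 5], [308.4, 130.2]), ([298, 135, 8, 7, 17], [301.0, 138.5]), ([304, 160, 17, 3, 22], [312.6, 160.9])]
1 {0: [282.0, 145.0, 293.0, 144.0], 0.5: [285.0, 137.0, 294.0, 142.0], 1: [291.0, 130.0, 295.0, 140.0], 1.5: [298.0, 127.0, 298.0, 139.0], 2: [305.0, 129.0, 300.0, 139.0], 2.3: [309.0, 131.0, 301.0, 140.0]}
[547.92527529 346.04163298 171.22517719] [-18.10792598  -4.01789325  20.4758253 ]
pump xy 11.28697395017133 88.00697872812134 tip z 196.72517718968257
```

>>> arm_command([
  {"grip": 0, "linear": [-6, 0, -48], "rot": [0, 0, 0]},
  {"grip": 0.6, "linear": [-50, 30, -48], "rot": [0, 0, 0]},
  {"grip": 0.6, "linear": [-100, 60, -48], "rot": [0, 0, 0]},
  {"grip": 0.6, "linear": [-101, 120, -48], "rot": [0, 0, 0]},
  {"grip": 0.6, "linear": [-101, 176, -48], "rot": [0, 0, 0]},
  {"grip": 0.6, "linear": [-101, 176, -13], "rot": [0, 0, 0]},
  {"grip": 0.6, "linear": [-101, 176, -13], "rot": [0, 0, 0]},
])

```text
clock: 14.78
position: [515.9, 146.0, 178.2]
ee_rot: [0.985, 0.173, -0.002, 0.001]
contact_force: [-0.2, -0.1, -0.6]
gripper_width: 51.2
grasp_force: 0.0
```

```bash
python3 lev.py | grep -v "^1"; python3 -c "
from h import *
print(go(tip(-1)+[0,0,-12],PUMP[2]+np.pi/2,'tip'))"
```

```text
top [([278, 142, 16, 16, 197], [285.2, 149.3]), ([263, 199, 4, 5, 13], [264.4, 201.1])]
-1 {0: [263.0, 200.0, 259.0, 186.0], 0.5: [260.0, 194.0, 258.0, 184.0], 1: [257.0, 184.0, 257.0, 181.0], 1.5: [253.0, 173.0, 256.0, 178.0], 2: [250.0, 164.0, 255.0, 175.0], 2.3: [249.0, 160.0, 255.0, 174.0]}
side [([303, 160, 18, 3, 38], [311.3, 160.9])]
-1 {0: [306.0, 161.0, 317.0, 160.0], 0.5: [309.0, 153.0, 318.0, 158.0], 1: [315.0, 146.0, 320.0, 156.0], 1.5: [323.0, 143.0, 322.0, 155.0], 2: [330.0, 144.0, 324.0, 155.0], 2.3: [334.0, 146.0, 325.0, 156.0]}
([-1.8, 0.1, 48.6], [0.001, -0.002, 0.001])
```

>>> arm_command([
  {"grip": 0.6, "linear": [-1, 0, 30], "rot": [0, 0, 0]},
  {"grip": 0.6, "linear": [-1, 0, 52], "rot": [0, 0, 0]},
  {"grip": 0.6, "linear": [-1, 0, 52], "rot": [0, 0, 0]},
  {"grip": 0, "linear": [-1, 0, 52], "rot": [0, 0, 0]},
  {"grip": 0, "linear": [-1, 0, 52], "rot": [0, 0, 0]},
  {"grip": 0, "linear": [-1, 0, 52], "rot": [0, 0, 0]},
  {"grip": 0, "linear": [-1, 0, 52], "rot": [0, 0, 0]},
  {"grip": 0, "linear": [-1, 0, 52], "rot": [0, 0, 0]},
])

```text
clock: 15.88
position: [516.5, 146.5, 129.3]
ee_rot: [0.985, 0.175, 0.001, 0.0]
contact_force: [2.8, -4.1, 3.0]
gripper_width: 10.3
grasp_force: 61.5
```

>>> arm_command([
  {"grip": 0, "linear": [4.6, 0, -15], "rot": [0, 0, 0]},
  {"grip": 0, "linear": [12.7, 0, -29], "rot": [0, 0, 0]},
  {"grip": 0, "linear": [24, 0, -41], "rot": [0, 0, 0]},
  {"grip": 0, "linear": [37, 0, -49], "rot": [0, 0, 0]},
  {"grip": 0, "linear": [52, 0, -55], "rot": [0, 0, 0]},
  {"grip": 0, "linear": [68, 0, -56], "rot": [0, 0, 0]},
  {"grip": 0, "linear": [84, 0, -54], "rot": [0, 0, 0]},
  {"grip": 0, "linear": [99, 0, -48], "rot": [0, 0, 0]},
  {"grip": 0, "linear": [112, 0, -39], "rot": [0, 0, 0]},
  {"grip": 0, "linear": [120, 0, -30], "rot": [0, 0, 0]},
])

```text
clock: 17.12
position: [628.8, 188.9, 157.1]
ee_rot: [0.985, 0.174, 0.0, -0.001]
contact_force: [-0.5, -0.1, 0.2]
gripper_width: -0.2
grasp_force: 0.0
```

```bash
python3 lev.py | grep -v "^1"; python3 -c "
from h import *
S=arm.read_state(); print(S['position'],S['contact_force'])
x,y,a=PUMP; d=S['position'][:2]-[x,y]; print('pump xy',d@[np.cos(a),np.sin(a)],d@[-np.sin(a),np.cos(a)],'tip z',S['position'][2]+25.5)"
```

```text
top [([278, 142, 16, 16, 197], [285.2, 149.3]), ([250, 167, 9, 14, 46], [253.6, 172.8])]
-1 {0: [263.0, 200.0, 259.0, 186.0], 0.5: [260.0, 194.0, 258.0, 184.0], 1: [257.0, 184.0, 257.0, 181.0], 1.5: [253.0, 173.0, 256.0, 178.0], 2: [250.0, 164.0, 255.0, 175.0], 2.3: [249.0, 160.0, 255.0, 174.0]}
side [([298, 129, 12, 13, 35], [304.0, 135.3]), ([324, 140, 3, 4, 9], [324.9, 141.3])]
-1 {0: [306.0, 161.0, 317.0, 160.0], 0.5: [309.0, 153.0, 318.0, 158.0], 1: [315.0, 146.0, 320.0, 156.0], 1.5: [323.0, 143.0, 322.0, 155.0], 2: [330.0, 144.0, 324.0, 155.0], 2.3: [334.0, 146.0, 325.0, 156.0]}
[627.91727135 188.38690489 155.86060502] [-1.77572968  0.30569177 -0.1690936 ]
pump xy 32.36981169490103 -87.5186509534555 tip z 181.3606050171415
```

>>> arm_command([
  {"grip": 0, "linear": [0, 0, -62], "rot": [0, 0, 0]},
  {"grip": 0, "linear": [-10, 0, -70], "rot": [0, 0, 0]},
  {"grip": 0, "linear": [-60, 0, -70], "rot": [0, 0, 0]},
  {"grip": 0, "linear": [-78, 0, -50], "rot": [0, 0, 0]},
  {"grip": 0, "linear": [-75, 0, -28], "rot": [0, 0, 0]},
  {"grip": 0, "linear": [-60, 0, -26], "rot": [0, 0, 0]},
  {"grip": 0, "linear": [-46, 0, -24], "rot": [0, 0, 0]},
  {"grip": 0, "linear": [-34, 0, -20], "rot": [0, 0, 0]},
  {"grip": 0, "linear": [-27, 0, -17], "rot": [0, 0, 0]},
  {"grip": 0, "linear": [-22, 0, -14], "rot": [0, 0, 0]},
])

```text
clock: 18.48
position: [608.1, 180.6, 172.0]
ee_rot: [0.985, 0.174, 0.0, 0.0]
contact_force: [-1.0, -1.3, 0.7]
gripper_width: -0.0
grasp_force: 0.7
```

```bash
python3 lev.py | grep -v "^1"; python3 -c "
from h import *
S=arm.read_state(); print(S['position'],S['contact_force'])
x,y,a=PUMP; d=S['position'][:2]-[x,y]; print('pump xy',d@[np.cos(a),np.sin(a)],d@[-np.sin(a),np.cos(a)],'tip z',S['position'][2]+25.5)"
```

```text
top [([278, 142, 16, 16, 197], [285.2, 149.3]), ([252, 170, 7, 10, 38], [255.0, 174.7])]
-1 {0: [263.0, 200.0, 259.0, 186.0], 0.5: [260.0, 194.0, 258.0, 184.0], 1: [257.0, 184.0, 257.0, 181.0], 1.5: [253.0, 173.0, 256.0, 178.0], 2: [250.0, 164.0, 255.0, 175.0], 2.3: [249.0, 160.0, 255.0, 174.0]}
side [([298, 129, 12, 13, 35], [304.1, 135.2]), ([322, 151, 8, 9, 27], [325.2, 155.1])]
-1 {0: [306.0, 161.0, 317.0, 160.0], 0.5: [309.0, 153.0, 318.0, 158.0], 1: [315.0, 146.0, 320.0, 156.0], 1.5: [323.0, 143.0, 322.0, 155.0], 2: [330.0, 144.0, 324.0, 155.0], 2.3: [334.0, 146.0, 325.0, 156.0]}
[608.32075427 180.73526282 171.91756267] [-0.81887684  0.29077417  0.26950841]
pump xy 11.337646998277128 -87.9867919752431 tip z 197.41756266667983
```

>>> arm_command([
  {"grip": 0, "linear": [1, 0, 1.5], "rot": [0, 0, 0]},
  {"grip": 0, "linear": [2, 0, 2.5], "rot": [0, 0, 0]},
  {"grip": 0, "linear": [2, 0, 3], "rot": [0, 0, 0]},
  {"grip": 0, "linear": [2, 0, 3], "rot": [0, 0, 0]},
])

```text
clock: 19.08
position: [609.2, 181.0, 171.1]
ee_rot: [0.985, 0.174, 0.001, 0.0]
contact_force: [-4.4, -0.3, 6.2]
gripper_width: -0.1
grasp_force: 3.6
```

```bash
python3 -c "
from h import *
S=arm.read_state(); print(S['joints'].round(2))
T=W(PUMP,[[0,0,130.]])[0]
print(go(T+[0,0,90],PUMP[2],'grasp'),go(T,PUMP[2],'grasp'))"
```

```text
[ 0.54  0.43 -0.02  0.   -1.13  1.38]
([-12.2, -88.0, -4.4], [0.001, -0.001, -1.57]) ([-12.3, -88.0, 85.6], [0.001, -0.001, -1.57])
```

>>> arm_command([
  {"grip": 0, "linear": [-4, 0, -45], "rot": [0, 0, 0.15]},
  {"grip": 1, "linear": [-12, -40, -45], "rot": [0, 0, 0.33]},
  {"grip": 1, "linear": [-12, -88, -45], "rot": [0, 0, 0.5]},
  {"grip": 1, "linear": [-12, -88, -45], "rot": [0, 0, 0.68]},
  {"grip": 1, "linear": [-12, -88, -45], "rot": [0, 0, 0.86]},
  {"grip": 1, "linear": [-12, -88, -45], "rot": [0, 0, 1.04]},
  {"grip": 1, "linear": [-12, -88, -45], "rot": [0, 0, 1.22]},
  {"grip": 1, "linear": [-12, -88, -45], "rot": [0, 0, 1.4]},
  {"grip": 1, "linear": [-12, -88, -30], "rot": [0, 0, 1.571]},
  {"grip": 1, "linear": [-12, -88, -4], "rot": [0, 0, 1.571]},
])

```text
clock: 20.32
position: [568.7, 260.3, 174.1]
ee_rot: [0.819, -0.574, 0.001, -0.002]
contact_force: [0.4, 0.7, -0.0]
gripper_width: 85.0
grasp_force: 0.0
```

```bash
python3 -c "
from v import *
S=arm.read_state(); print(S['joints'].round(2),S['position'],S['gripper_width'])
T=W(PUMP,[[0,0,130.]])[0]; print(go(T,PUMP[2],'grasp'))
view('f1',(232,185),(312,150),40,[T,T+[0,0,20]])"
```

```text
[ 0.69  0.41 -0.04  0.   -1.12 -0.34] [568.69323104 260.31854371 174.09261112] 85.02151005445047
([0.5, 1.8, 88.6], [-0.004, 0.001, -0.001])
```

View pics/f1.png

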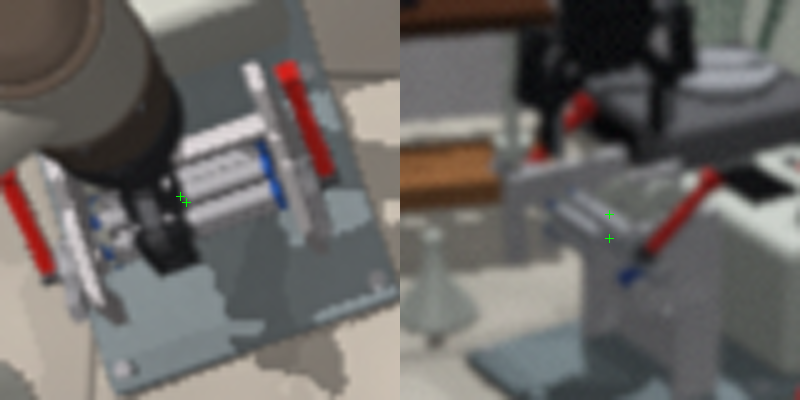

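Both levers lie fully back at (25,225) and (305,120) in the left panel. The rotor sits between the cheeks with its centre near (190,197), matching my markers, so I descend on it.

>>> arm_command([
  {"grip": 1, "linear": [0, 2, 30], "rot": [0, 0, 0]},
  {"grip": 1, "linear": [0, 2, 60], "rot": [0, 0, 0]},
  {"grip": 1, "linear": [0, 2, 80], "rot": [0, 0, 0]},
  {"grip": 1, "linear": [0, 2, 88], "rot": [0, 0, 0]},
  {"grip": 1, "linear": [0, 2, 88], "rot": [0, 0, 0]},
  {"grip": 0.3, "linear": [0, 2, 88], "rot": [0, 0, 0]},
  {"grip": 0.3, "linear": [0, 2, 88], "rot": [0, 0, 0]},
  {"grip": 0.3, "linear": [0, 2, 88], "rot": [0, 0, 0]},
  {"grip": 0.3, "linear": [0, 2, 88], "rot": [0, 0, 0]},
  {"grip": 0.3, "linear": [0, 2, 88], "rot": [0, 0, 0]},
])

```text
clock: 21.68
position: [565.0, 258.6, 85.8]
ee_rot: [0.819, -0.573, -0.0, 0.001]
contact_force: [-4.8, -1.6, 5.4]
gripper_width: 39.9
grasp_force: 59.9
```

>>> arm_command([
  {"grip": 0.3, "linear": [0, 2.5, -2], "rot": [0, 0, 0]},
  {"grip": 0.3, "linear": [0, 4, -3.5], "rot": [0, 0, 0]},
  {"grip": 0.3, "linear": [0, 10, -3.5], "rot": [0, 0, 0]},
  {"grip": 0.3, "linear": [0, 18, -3.5], "rot": [0, 0, 0]},
  {"grip": 0.3, "linear": [0, 24, -3.5], "rot": [0, 0, 0]},
  {"grip": 0.3, "linear": [0, 26.5, -3.5], "rot": [0, 0, 0]},
  {"grip": 0.3, "linear": [0, 26.5, -3.5], "rot": [0, 0, 0]},
  {"grip": 0.3, "linear": [0, 26.5, -3.5], "rot": [0, 0, 0]},
])

```text
clock: 22.68
position: [541.3, 250.0, 88.8]
ee_rot: [0.819, -0.573, 0.0, -0.0]
contact_force: [0.7, 0.0, -3.3]
gripper_width: 40.4
grasp_force: 60.6
```

>>> arm_command([
  {"grip": 0.3, "linear": [0, -0.5, 5], "rot": [0, 0, 0]},
  {"grip": 0.3, "linear": [0, -0.5, 11], "rot": [0, 0, 0]},
  {"grip": 0.3, "linear": [0, -0.5, 18], "rot": [0, 0, 0]},
  {"grip": 0.3, "linear": [0, -0.5, 25], "rot": [0, 0, 0]},
  {"grip": 0.3, "linear": [0, -0.5, 33], "rot": [0, 0, 0]},
  {"grip": 0.3, "linear": [0, -0.5, 41], "rot": [0, 0, 0]},
  {"grip": 0.3, "linear": [0, -0.5, 49], "rot": [0, 0, 0]},
  {"grip": 0.3, "linear": [0, -0.5, 55], "rot": [0, 0, 0]},
  {"grip": 0.3, "linear": [0, -0.5, 58], "rot": [0, 0, 0]},
  {"grip": 0.3, "linear": [0, -0.5, 58], "rot": [0, 0, 0]},
])

```text
clock: 23.92
position: [541.5, 250.0, 30.5]
ee_rot: [0.819, -0.573, -0.0, 0.0]
contact_force: [0.2, -0.8, -3.1]
gripper_width: 40.1
grasp_force: 60.6
```

>>> arm_command([
  {"grip": 0.3, "linear": [0, 15, 0], "rot": [0, 0, 0]},
  {"grip": 0.3, "linear": [0, 40, 0], "rot": [0, 0, 0]},
  {"grip": 0.3, "linear": [0, 65, 0], "rot": [0, 0, 0]},
  {"grip": 0.3, "linear": [0, 90, -5], "rot": [0, 0, 0]},
  {"grip": 0.3, "linear": [0, 95, -40], "rot": [0, 0, 0]},
  {"grip": 0.3, "linear": [0, 95, -75], "rot": [0, 0, 0]},
  {"grip": 0.3, "linear": [0, 95, -75], "rot": [0, 0, 0]},
])

```text
clock: 24.8
position: [454.3, 219.2, 109.2]
ee_rot: [0.82, -0.573, 0.001, -0.004]
contact_force: [-0.2, -0.0, -2.4]
gripper_width: 40.2
grasp_force: 61.9
```

```bash
sed -i 's/^PUMP=.*/PUMP=[565.1,258.6,.35]/' h.py; python3 - <<'E'
from v import *
S=arm.read_state(); print(S['position'],S["gripper_width"],S["contact_force"])
t=imaging.get_image("top"); 
T=[481.5,-28.5,.137]
pts=[W(T,[[x,y,z]])[0] for x,y,z in ((-85,-93,25),(85,-93,25),(85,93,25),(-85,93,25),(0,-72,54),(0,72,54),(20,-72,70),(-20,-72,70),(20,72,70),(-20,72,70))]
view("g1",proj(t,W(T,[[0,0,40]]))[0],proj(imaging.get_image("side"),W(T,[[0,0,40]]))[0],38,pts)
print(go(W(T,[[0,0,130]])[0],T[2],"grasp"))
E
```

```text
[454.33476129 219.20657794 109.15734954] 40.22462277527031 [-0.21780688 -0.0248875  -2.3511708 ]
([240.7, 55.8, 19.3], [0.003, -0.001, 0.213])
```

View pics/g1.png

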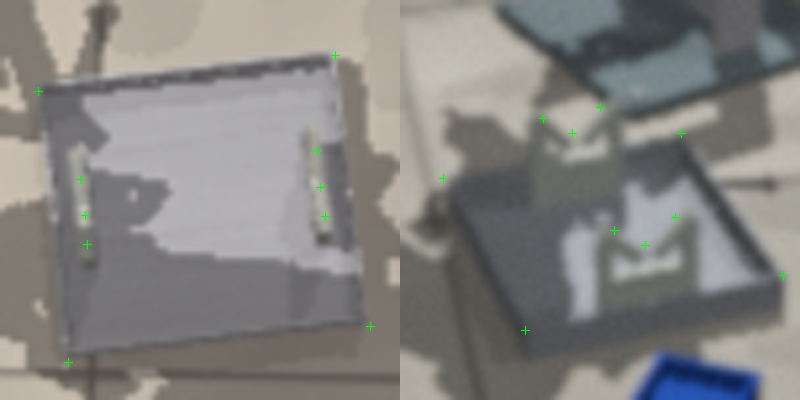

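>>> arm_command([
  {"grip": 0.3, "linear": [50, 11, 0], "rot": [0, 0, 0.05]},
  {"grip": 0.3, "linear": [100, 23, 0], "rot": [0, 0, 0.1]},
  {"grip": 0.3, "linear": [150, 34, 0], "rot": [0, 0, 0.15]},
  {"grip": 0.3, "linear": [200, 46, 0], "rot": [0, 0, 0.213]},
  {"grip": 0.3, "linear": [230, 53, 5], "rot": [0, 0, 0.213]},
  {"grip": 0.3, "linear": [241, 55, 19], "rot": [0, 0, 0.213]},
  {"grip": 0.3, "linear": [241, 55, 40], "rot": [0, 0, 0.213]},
  {"grip": 0.3, "linear": [241, 55, 60], "rot": [0, 0, 0.213]},
  {"grip": 0.3, "linear": [241, 55, 70], "rot": [0, 0, 0.213]},
  {"grip": 0.3, "linear": [241, 55, 70], "rot": [0, 0, 0.213]},
])

```text
clock: 26.25
position: [482.6, -27.6, 34.6]
ee_rot: [0.754, -0.657, -0.001, 0.001]
contact_force: [-0.7, -1.0, -2.5]
gripper_width: 40.1
grasp_force: 61.9
```

```bash
python3 - <<'E'
from v import *
T=[482.5,-28.5,.137]
S=arm.read_state(); print(S['position'],S["gripper_width"],S["contact_force"])
print(go(W(T,[[0,0,54]])[0],T[2],"grasp"))
pts=[W(T,[[0,y,79]])[0] for y in(-85,85)]
view("g2",(322,215),(308,212),38,pts)
E
```

```text
[482.62748205 -27.58862223  34.56994091] 40.068403143236935 [-0.69776939 -1.04252655 -2.52811639]
([0.9, 0.2, 25.1], [0.003, -0.0, 0.001])
```

View pics/g2.png

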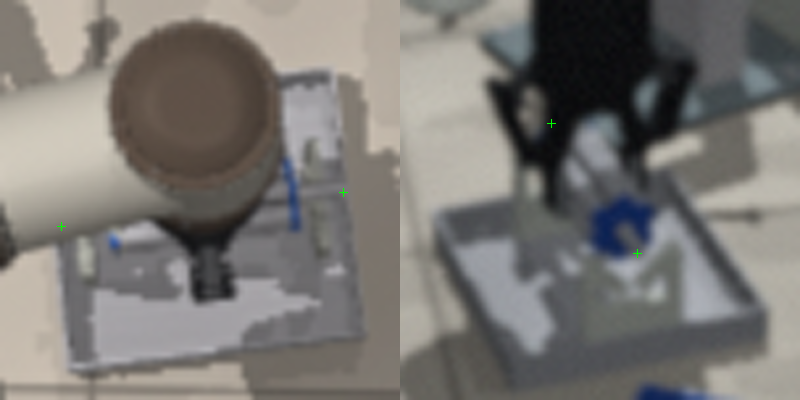

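The rotor hangs above the cradle. Its near axle end at (633,240) lines up over the V at (632,275), so I lower it.

>>> arm_command([
  {"grip": 0.3, "linear": [1, 0, 8], "rot": [0, 0, 0]},
  {"grip": 0.3, "linear": [1, 0, 15], "rot": [0, 0, 0]},
  {"grip": 0.3, "linear": [1, 0, 20], "rot": [0, 0, 0]},
  {"grip": 0.3, "linear": [1, 0, 23], "rot": [0, 0, 0]},
  {"grip": 0.3, "linear": [1, 0, 23], "rot": [0, 0, 0]},
])

```text
clock: 26.98
position: [483.6, -28.8, 12.6]
ee_rot: [0.754, -0.657, 0.0, 0.0]
contact_force: [-0.1, -0.3, -2.2]
gripper_width: 40.3
grasp_force: 61.9
```

>>> arm_command([
  {"grip": 0.3, "linear": [0, 0, 1.5], "rot": [0, 0, 0]},
  {"grip": 0.3, "linear": [0, 0, 3], "rot": [0, 0, 0]},
  {"grip": 0.3, "linear": [0, 0, 4], "rot": [0, 0, 0]},
  {"grip": 0.3, "linear": [0, 0, 4], "rot": [0, 0, 0]},
])

```text
clock: 27.48
position: [484.8, -28.5, 10.7]
ee_rot: [0.753, -0.658, 0.001, -0.001]
contact_force: [-2.2, 1.5, 11.6]
gripper_width: 40.4
grasp_force: 62.8
```

>>> arm_command([
  {"grip": 0.9, "linear": [0, 0, -1], "rot": [0, 0, 0]},
  {"grip": 0.9, "linear": [0, 0, -1], "rot": [0, 0, 0]},
  {"grip": 0.9, "linear": [0, 0, -1], "rot": [0, 0, 0]},
  {"grip": 0.9, "linear": [0, 0, -1], "rot": [0, 0, 0]},
  {"grip": 0.9, "linear": [0, 0, -20], "rot": [0, 0, 0]},
  {"grip": 0.9, "linear": [0, 0, -70], "rot": [0, 0, 0]},
  {"grip": 0.9, "linear": [0, 0, -130], "rot": [0, 0, 0]},
  {"grip": 0, "linear": [0, 0, -190], "rot": [0, 0, 0]},
  {"grip": 0, "linear": [0, 0, -230], "rot": [0, 0, 0]},
  {"grip": 0, "linear": [0, 0, -230], "rot": [0, 0, 0]},
])

```text
clock: 28.72
position: [485.3, -28.5, 242.3]
ee_rot: [0.754, -0.657, 0.003, -0.003]
contact_force: [0.3, 0.1, -0.6]
gripper_width: 22.1
grasp_force: 0.0
```

```bash
python3 - <<'E'
from v import *
S=arm.read_state(); print(S['position'],S["gripper_width"],S["joints"].round(2))
for x,z in((70,240),(70,192)): print(go(W(PUMP,[[x,-88,z]])[0],PUMP[2]+np.pi/2,"tip"))
t=imaging.get_image("top"); s=imaging.get_image("side")
for p in(t,s):
    print([(np.round(d["pixel"],1).tolist(),round(d["score"],2)) for d in models.tip_of(p,"rotor_center")[:2]],proj(p,W([482.5,-28.5,.137],[[0,0,54]])))
view("i1",(322,215),(308,212),38,[W([482.5,-28.5,.137],[[0,y,54]])[0] for y in(-85,85)])
E
```

```text
[485.32488051 -28.46957989 242.31589182] 22.14890862562027 [ 0.28  0.11 -0.26  0.   -1.18 -0.14]
([-202.2, -205.1, 29.6], [-0.007, 0.006, 1.358])
([-202.2, -204.7, 77.6], [-0.007, 0.006, 1.358])
[([320.0, 214.0], 0.92), ([252.5, 162.6], 0.28)] [[322.08441203 217.43429891]]
[([307.9, 214.7], 0.59)] [[306.22359803 215.09885559]]
```

View pics/i1.png

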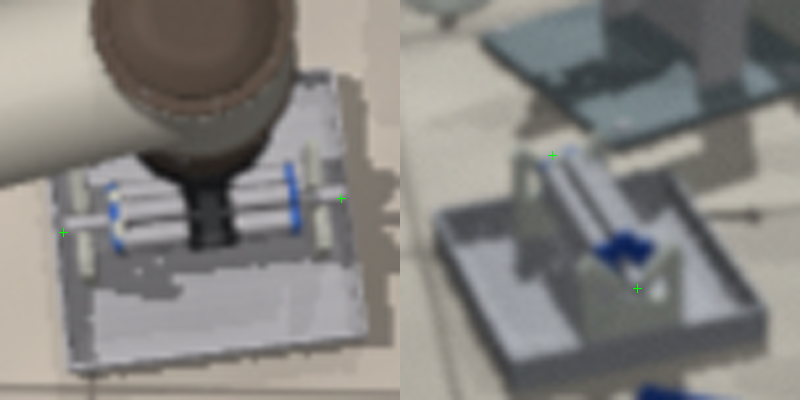

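The rotor lies with an axle end in each notch, at (65,222) and (340,195) in the left panel. Now the right lever gets shut.

>>> arm_command([
  {"grip": 0, "linear": [-40, -41, 0], "rot": [0, 0, 0.17]},
  {"grip": 0, "linear": [-80, -82, 0], "rot": [0, 0, 0.34]},
  {"grip": 0, "linear": [-120, -122, 0], "rot": [0, 0, 0.51]},
  {"grip": 0, "linear": [-160, -163, 0], "rot": [0, 0, 0.68]},
  {"grip": 0, "linear": [-202, -205, 0], "rot": [0, 0, 0.85]},
  {"grip": 0, "linear": [-202, -205, 10], "rot": [0, 0, 1.02]},
  {"grip": 0, "linear": [-202, -205, 30], "rot": [0, 0, 1.2]},
  {"grip": 0, "linear": [-202, -205, 30], "rot": [0, 0, 1.358]},
  {"grip": 0, "linear": [-202, -205, 77], "rot": [0, 0, 1.358]},
  {"grip": 0, "linear": [-202, -205, 77], "rot": [0, 0, 1.358]},
])

```text
clock: 30.28
position: [655.9, 198.1, 156.0]
ee_rot: [-0.174, 0.985, -0.001, -0.006]
contact_force: [1.1, -0.3, 0.2]
gripper_width: 0.1
grasp_force: 0.0
```

```bash
cat > pp.py <<'E'
from h import *
S=arm.read_state(); x,y,a=PUMP; d=S['position'][:2]-[x,y]; print('pump xy',d@[np.cos(a),np.sin(a)],d@[-np.sin(a),np.cos(a)],'tip z',S['position'][2]+25.5,S['contact_force'].round(1),S['gripper_width'],S["ee_rot"].round(3),S["joints"].round(2))
E
python3 pp.py
```

```text
pump xy 64.58359126615075 -87.96168048126097 tip z 181.5289421818382 [ 1.1 -0.3  0.2] 0.1422710351079367 [-0.174  0.985 -0.001 -0.006] [ 0.53  0.53  0.11 -0.   -1.17 -1.75]
```

>>> arm_command([
  {"grip": 0, "linear": [12, 0, -6], "rot": [0, 0, 0]},
  {"grip": 0, "linear": [25, 0, -9], "rot": [0, 0, 0]},
  {"grip": 0, "linear": [50, 0, -15], "rot": [0, 0, 0]},
  {"grip": 0, "linear": [65, 0, -20], "rot": [0, 0, 0]},
  {"grip": 0, "linear": [80, 0, -24], "rot": [0, 0, 0]},
  {"grip": 0, "linear": [98, 0, -24], "rot": [0, 0, 0]},
  {"grip": 0, "linear": [113, 0, -15], "rot": [0, 0, 0]},
  {"grip": 0, "linear": [123, 0, -6], "rot": [0, 0, 0]},
  {"grip": 0, "linear": [130, 0, 1], "rot": [0, 0, 0]},
  {"grip": 0, "linear": [133, 0, 3], "rot": [0, 0, 0]},
])

```text
clock: 31.52
position: [533.3, 153.5, 157.9]
ee_rot: [-0.174, 0.985, -0.0, -0.001]
contact_force: [1.7, -0.1, 0.6]
gripper_width: -0.1
grasp_force: 0.6
```

```bash
python3 pp.py; python3 lev.py | grep -v "^1"
```

```text
pump xy -65.86825695082541 -87.82274423261585 tip z 183.42236825025208 [ 1.7 -0.1  0.6] -0.06099058262204043 [-0.174  0.985 -0.    -0.001] [ 0.57  0.31 -0.23 -0.   -1.03 -1.79]
top [([278, 142, 16, 16, 197], [285.2, 149.3]), ([262, 196, 3, 6, 14], [262.9, 198.4])]
-1 {0: [263.0, 201.0, 259.0, 187.0], 0.5: [261.0, 195.0, 258.0, 185.0], 1: [257.0, 185.0, 257.0, 182.0], 1.5: [253.0, 174.0, 256.0, 179.0], 2: [251.0, 165.0, 255.0, 176.0], 2.3: [250.0, 161.0, 255.0, 175.0]}
side [([298, 139, 4, 3, 9], [299.7, 140.0]), ([311, 159, 10, 2, 15], [315.7, 159.5])]
-1 {0: [305.0, 162.0, 316.0, 161.0], 0.5: [308.0, 153.0, 317.0, 158.0], 1: [315.0, 146.0, 319.0, 156.0], 1.5: [322.0, 143.0, 321.0, 155.0], 2: [330.0, 144.0, 323.0, 155.0], 2.3: [333.0, 147.0, 324.0, 156.0]}
```

>>> arm_command([
  {"grip": 0, "linear": [2, 0, 3], "rot": [0, 0, 0]},
  {"grip": 0, "linear": [2, 0, 5], "rot": [0, 0, 0]},
  {"grip": 0, "linear": [2, 0, 7], "rot": [0, 0, 0]},
  {"grip": 0, "linear": [2, 0, 7], "rot": [0, 0, 0]},
])

```text
clock: 32.12
position: [531.9, 153.0, 151.4]
ee_rot: [-0.174, 0.985, -0.0, -0.0]
contact_force: [0.2, 1.2, 1.0]
gripper_width: -0.1
grasp_force: 0.0
```

>>> arm_command([
  {"grip": 0, "linear": [0, 0, 2], "rot": [0, 0, 0]},
  {"grip": 0, "linear": [0, 0, 3], "rot": [0, 0, 0]},
  {"grip": 0, "linear": [0, 0, 4], "rot": [0, 0, 0]},
  {"grip": 0, "linear": [0, 0, 4], "rot": [0, 0, 0]},
])

```text
clock: 32.62
position: [532.1, 153.1, 147.6]
ee_rot: [-0.174, 0.985, 0.0, -0.0]
contact_force: [-0.5, -0.5, 0.2]
gripper_width: 0.3
grasp_force: 0.2
```

>>> arm_command([
  {"grip": 0, "linear": [0, 0, 1.5], "rot": [0, 0, 0]},
  {"grip": 0, "linear": [0, 0, 2.5], "rot": [0, 0, 0]},
  {"grip": 0, "linear": [0, 0, 3.5], "rot": [0, 0, 0]},
  {"grip": 0, "linear": [0, 0, 3.5], "rot": [0, 0, 0]},
])

```text
clock: 33.12
position: [532.3, 153.1, 145.7]
ee_rot: [-0.174, 0.985, -0.0, 0.0]
contact_force: [-3.0, -0.3, 8.7]
gripper_width: -0.3
grasp_force: 3.8
```

```bash
python3 lev.py | grep -v "^1"
```

```text
top [([278, 142, 16, 16, 197], [285.2, 149.3]), ([262, 197, 5, 7, 18], [263.8, 200.0])]
-1 {0: [263.0, 201.0, 259.0, 187.0], 0.5: [261.0, 195.0, 258.0, 185.0], 1: [257.0, 185.0, 257.0, 182.0], 1.5: [253.0, 174.0, 256.0, 179.0], 2: [251.0, 165.0, 255.0, 176.0], 2.3: [250.0, 161.0, 255.0, 175.0]}
side [([298, 140, 3, 2, 5], [299.2, 140.6]), ([312, 160, 9, 2, 15], [316.2, 160.5])]
-1 {0: [305.0, 162.0, 316.0, 161.0], 0.5: [308.0, 153.0, 317.0, 158.0], 1: [315.0, 146.0, 319.0, 156.0], 1.5: [322.0, 143.0, 321.0, 155.0], 2: [330.0, 144.0, 323.0, 155.0], 2.3: [333.0, 147.0, 324.0, 156.0]}
```

>>> arm_command([
  {"grip": 0, "linear": [0, 0, -50], "rot": [0, 0, 0]},
  {"grip": 0, "linear": [-20, 0, -73], "rot": [0, 0, 0]},
  {"grip": 0, "linear": [-55, 45, -73], "rot": [0, 0, 0]},
  {"grip": 0, "linear": [-90, 90, -73], "rot": [0, 0, 0]},
  {"grip": 0, "linear": [-115, 135, -73], "rot": [0, 0, 0]},
  {"grip": 0, "linear": [-136, 176, -73], "rot": [0, 0, 0]},
  {"grip": 0, "linear": [-136, 176, -60], "rot": [0, 0, 0]},
  {"grip": 0, "linear": [-136, 176, -15], "rot": [0, 0, 0]},
  {"grip": 0, "linear": [-136, 176, -15], "rot": [0, 0, 0]},
])

```text
clock: 34.35
position: [597.1, 362.6, 154.2]
ee_rot: [-0.173, 0.985, -0.002, -0.005]
contact_force: [0.4, -0.2, 0.1]
gripper_width: 0.1
grasp_force: 0.0
```

```bash
python3 pp.py; python3 lev.py | grep -v "^-*1"
```

```text
pump xy 65.71679434323106 86.7174268981146 tip z 179.71190776622555 [ 0.4 -0.2  0.1] 0.13057717251654308 [-0.173  0.985 -0.002 -0.005] [ 0.78  0.55  0.15 -0.   -1.18 -2.  ]
top [([278, 142, 16, 16, 197], [285.2, 149.3]), ([190, 178, 13, 22, 82], [196.2, 188.0]), ([257, 181, 10, 23, 74], [261.2, 192.1])]
side [([298, 130, 12, 12, 28], [303.8, 135.5]), ([309, 161, 10, 2, 11], [313.1, 161.1])]
```

>>> arm_command([
  {"grip": 0, "linear": [12, 1, -6], "rot": [0, 0, 0]},
  {"grip": 0, "linear": [26, 1, -9], "rot": [0, 0, 0]},
  {"grip": 0, "linear": [51, 1, -15], "rot": [0, 0, 0]},
  {"grip": 0, "linear": [66, 1, -20], "rot": [0, 0, 0]},
  {"grip": 0, "linear": [81, 1, -24], "rot": [0, 0, 0]},
  {"grip": 0, "linear": [99, 1, -24], "rot": [0, 0, 0]},
  {"grip": 0, "linear": [114, 1, -15], "rot": [0, 0, 0]},
  {"grip": 0, "linear": [124, 1, -5], "rot": [0, 0, 0]},
  {"grip": 0, "linear": [132, 1, 3], "rot": [0, 0, 0]},
  {"grip": 0, "linear": [134, 1, 7], "rot": [0, 0, 0]},
])

```text
clock: 35.7
position: [472.2, 319.4, 151.6]
ee_rot: [-0.174, 0.985, -0.001, -0.001]
contact_force: [-0.5, -0.5, 1.0]
gripper_width: -0.0
grasp_force: 0.8
```

>>> arm_command([
  {"grip": 0, "linear": [0, 0, 2], "rot": [0, 0, 0]},
  {"grip": 0, "linear": [0, 0, 3], "rot": [0, 0, 0]},
  {"grip": 0, "linear": [0, 0, 4], "rot": [0, 0, 0]},
  {"grip": 0, "linear": [0, 0, 4], "rot": [0, 0, 0]},
])

```text
clock: 36.2
position: [473.4, 320.0, 148.1]
ee_rot: [-0.174, 0.985, -0.0, -0.0]
contact_force: [-0.6, -0.2, 0.4]
gripper_width: -0.0
grasp_force: 0.3
```

```bash
python3 pp.py
```

```text
pump xy -65.0824738465131 89.10739352605752 tip z 173.5675758220899 [-0.6 -0.2  0.4] -0.001182130160168429 [-0.174  0.985 -0.    -0.   ] [ 0.88  0.34 -0.21 -0.   -1.02 -2.1 ]
```

>>> arm_command([
  {"grip": 0, "linear": [2, 0, 2], "rot": [0, 0, 0]},
  {"grip": 0, "linear": [2, 0, 3], "rot": [0, 0, 0]},
  {"grip": 0, "linear": [2, 0, 4], "rot": [0, 0, 0]},
  {"grip": 0, "linear": [2, 0, 4], "rot": [0, 0, 0]},
])

```text
clock: 36.7
position: [471.9, 319.7, 145.4]
ee_rot: [-0.174, 0.985, 0.0, 0.001]
contact_force: [-0.2, -0.1, 5.2]
gripper_width: 0.2
grasp_force: 2.9
```

>>> arm_command([
  {"grip": 0, "linear": [0, 0, 1], "rot": [0, 0, 0]},
  {"grip": 0, "linear": [0, 0, 1], "rot": [0, 0, 0]},
  {"grip": 0, "linear": [0, 0, -40], "rot": [0, 0, 0]},
  {"grip": 0.5, "linear": [0, 0, -80], "rot": [0, 0, 0]},
  {"grip": 0.8, "linear": [0, 0, -80], "rot": [0, 0, 0]},
  {"grip": 0.8, "linear": [0, 0, -80], "rot": [0, 0, 0]},
])

```text
clock: 37.45
position: [470.7, 318.9, 223.2]
ee_rot: [-0.174, 0.985, -0.0, -0.001]
contact_force: [-0.1, -0.2, -1.0]
gripper_width: 54.0
grasp_force: 0.0
```

```bash
cat > caps.py <<'E'
from h import *
def whiteblob(p,X,w=11):
    u=proj(p,X)[0].round().astype(int); l,t=u-w; f=p["frame"][t:t+2*w+1,l:l+2*w+1].astype(float)
    m=((f.min(2)>165)&(f.max(2)-f.min(2)<45)).astype(np.uint8); k,_,st,c=cv2.connectedComponentsWithStats(m)
    return [((c[i]+[l,t]).round(1).tolist(),st[i].tolist()) for i in range(1,k) if st[i,4]>12]
E
python3 - <<'E'
from caps import *
import subprocess
t=imaging.get_image("top"); s=imaging.get_image("side")
for n,X in(("c1",[528,-467,100]),("cB",[656,-171,100])): print(n,whiteblob(t,X),whiteblob(s,X),proj(t,X),proj(s,X))
c0=[409,-297]; print("captray",fitcaptray(t,s,[409,-297,-.553]))
S=arm.read_state(); print(S["position"],S["contact_force"],S["joints"].round(2),S["gripper_width"])
E
python3 lev.py | grep -v "^-*1"
```

```text
c1 [([464.6, 198.4], [0, 0, 23, 17, 255])] [([353.7, 281.7], [0, 0, 19, 13, 193])] [[462.88892742 203.28032743]] [[356.16893339 287.12341756]]
cB [([366.8, 158.5], [0, 0, 23, 16, 189])] [([370.8, 217.1], [5, 4, 17, 8, 94])] [[368.0200424  161.81833133]] [[368.80109793 219.95738477]]
captray (array([ 444.89347554, -323.98706016,   -0.55217282]), np.float64(29.29441614763552), np.float64(1495.1))
[470.68563539 318.76500996 222.589815  ] [ 0.09555647 -1.0815752   0.16403477] [ 0.88  0.28 -0.1  -0.   -1.19 -2.1 ] 67.83066002090267
top [([278, 142, 16, 16, 197], [285.2, 149.3]), ([256, 181, 11, 23, 90], [261.1, 192.0]), ([203, 207, 8, 17, 64], [206.1, 215.2])]
side [([279, 143, 15, 4, 49], [285.2, 144.3]), ([303, 160, 18, 3, 41], [310.8, 160.9])]
```

```bash
python3 - <<'E'
from h import *
t=imaging.get_image("top"); s=imaging.get_image("side")
def crop(p,c,w,pts):
    l,tp=int(round(c[0]-w)),int(round(c[1]-w)); k=264/(2*w)
    im=cv2.resize(np.ascontiguousarray(p["frame"][tp:tp+2*w,l:l+2*w,::-1]),(264,264),interpolation=cv2.INTER_CUBIC)
    for X in pts:
        q=(proj(p,X)[0]-[l,tp]+.5)*k; cv2.drawMarker(im,tuple(int(v) for v in q),(255,0,255),cv2.MARKER_CROSS,7,1)
    return im
CB,C1=np.array([656,-171,111.]),np.array([528,-467.5,111.]); T=[444.9,-324,-.552]
tp=[W(T,[[0,y,42]])[0] for y in(-87,-29,29,87)]+[W(T,[[a*31,b*118,52]])[0] for a in(-1,1) for b in(-1,1)]
g=np.vstack([np.hstack([crop(t,proj(t,CB)[0],14,[CB]),crop(s,proj(s,CB-[0,0,40])[0],20,[CB]),crop(t,proj(t,W(T,[[0,0,45]]))[0],48,tp)]),
 np.hstack([crop(t,proj(t,C1)[0],14,[C1]),crop(s,proj(s,C1-[0,0,40])[0],20,[C1]),crop(s,proj(s,W(T,[[0,0,45]]))[0],48,tp)])])
cv2.imwrite("pics/m.png",g)
E
```

```text
(no output)
```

View pics/m.png

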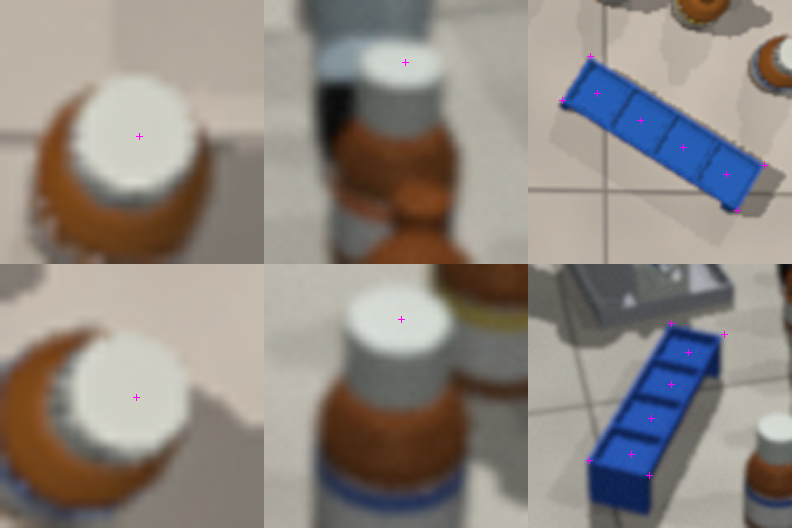

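Both bottles carry loose white caps: the one at (137,127) and the blue-band one at (133,395). My markers sit on their tops, and the blue tray's markers fit its compartments; it was knocked to (445,-324). First I pick the cap nearer the pump.

```bash
python3 - <<'E'
from h import *
print(go([657.5,-171,190],-.552,"tip"),go([657.5,-171,84],-.552,"tip"))
E
```

```text
([-7.2, -524.2, 59.2], [-0.0, -0.002, -0.669]) ([-7.3, -524.1, 165.2], [-0.0, -0.002, -0.669])
```

>>> arm_command([
  {"grip": 0.8, "linear": [-1, -58, 0], "rot": [0, 0, -0.1]},
  {"grip": 0.8, "linear": [-2, -116, 0], "rot": [0, 0, -0.2]},
  {"grip": 0.8, "linear": [-3, -174, 0], "rot": [0, 0, -0.3]},
  {"grip": 0.8, "linear": [-4, -232, 0], "rot": [0, 0, -0.4]},
  {"grip": 0.8, "linear": [-5, -290, 0], "rot": [0, 0, -0.5]},
  {"grip": 0.8, "linear": [-6, -348, 0], "rot": [0, 0, -0.6]},
  {"grip": 0.8, "linear": [-7, -406, 10], "rot": [0, 0, -0.669]},
  {"grip": 0.8, "linear": [-7, -464, 30], "rot": [0, 0, -0.669]},
  {"grip": 0.8, "linear": [-7, -524, 59], "rot": [0, 0, -0.669]},
  {"grip": 0.8, "linear": [-7, -524, 59], "rot": [0, 0, -0.669]},
])

```text
clock: 39.0
position: [656.2, -173.9, 160.5]
ee_rot: [-0.485, 0.874, 0.002, -0.003]
contact_force: [-0.3, -0.2, -0.0]
gripper_width: 68.7
grasp_force: 0.0
```

```bash
python3 - <<'E'
from h import *
print(go([657.5,-171,84],-.552,"tip"), arm.read_state()["position"], arm.read_state()["joint_vel"].round(2))
E
```

```text
([-3.5, -0.2, 102.0], [0.006, -0.003, -0.005]) [ 656.21198476 -173.9026991   160.52240463] [ 0.01 -0.02  0.03  0.   -0.    0.02]
```

>>> arm_command([
  {"grip": 0.8, "linear": [-3, 0, 35], "rot": [0, 0, 0]},
  {"grip": 0.8, "linear": [-3, 0, 70], "rot": [0, 0, 0]},
  {"grip": 0.8, "linear": [-3, 0, 95], "rot": [0, 0, 0]},
  {"grip": 0.8, "linear": [-3, 0, 102], "rot": [0, 0, 0]},
  {"grip": 0.8, "linear": [-3, 0, 102], "rot": [0, 0, 0]},
  {"grip": 0.3, "linear": [-3, 0, 102], "rot": [0, 0, 0]},
  {"grip": 0.3, "linear": [-3, 0, 102], "rot": [0, 0, 0]},
  {"grip": 0.3, "linear": [-3, 0, 102], "rot": [0, 0, 0]},
  {"grip": 0.3, "linear": [-3, 0, 102], "rot": [0, 0, 0]},
  {"grip": 0.3, "linear": [-3, 0, 102], "rot": [0, 0, 0]},
])

```text
clock: 40.25
position: [659.9, -167.9, 65.1]
ee_rot: [-0.488, 0.873, -0.001, 0.001]
contact_force: [-1.3, 1.6, 5.3]
gripper_width: 37.8
grasp_force: 60.4
```

>>> arm_command([
  {"grip": 0.3, "linear": [0, 0, -20], "rot": [0, 0, 0]},
  {"grip": 0.3, "linear": [0, 0, -50], "rot": [0, 0, 0]},
  {"grip": 0.3, "linear": [0, 0, -85], "rot": [0, 0, 0]},
  {"grip": 0.3, "linear": [0, 0, -85], "rot": [0, 0, 0]},
])

```text
clock: 40.75
position: [661.4, -168.4, 152.2]
ee_rot: [-0.488, 0.873, -0.002, 0.003]
contact_force: [0.2, -0.8, -0.5]
gripper_width: 37.9
grasp_force: 60.1
```

```bash
python3 - <<'E'
from h import *
t=imaging.get_image("top"); s=imaging.get_image("side")
T,e,n=fitcaptray(t,s,[445,-324,-.552]); print(T,e,n,arm.read_state()["gripper_width"],arm.read_state()["position"])
for y in (87,-29): 
    X=W(T,[[0,y,0]])[0]; print(y,X,go([X[0],X[1],100],T[2],"tcp"),go([X[0],X[1],28],T[2],"tcp"))
for q in("bottle1","cap1_center"):
  for p in(t,s): print(q,[(np.round(d["pixel"],1).tolist(),round(d["score"],2)) for d in models.tip_of(p,q)[:5]])
E
```

```text
[ 444.88884143 -322.90672025   -0.55530416] 26.134503191080356 1427.8600000000001 37.95005787548631 [ 658.93405506 -167.81529527  148.0560307 ]
87 [ 490.75539664 -248.97932943    0.        ] ([157.4, 100.6, 48.0], [0.0, 0.001, 0.003]) ([157.4, 100.5, 120.0], [0.0, 0.001, 0.003])
-29 [ 429.59998969 -347.54918385    0.        ] ([273.4, 100.9, 47.9], [0.0, 0.001, 0.003]) ([273.4, 100.9, 119.9], [0.0, 0.001, 0.003])
bottle1 [([423.6, 185.3], 0.83), ([396.5, 175.1], 0.81), ([364.1, 169.1], 0.71), ([454.3, 208.0], 0.65)]
bottle1 [([361.8, 245.2], 0.93), ([371.9, 287.3], 0.77), ([355.1, 317.6], 0.66), ([371.2, 267.3], 0.61)]
cap1_center [([460.2, 203.9], 0.72)]
cap1_center [([352.5, 285.3], 0.53), ([301.9, 166.8], 0.36)]
```

>>> arm_command([
  {"grip": 0.3, "linear": [40, 25, 0], "rot": [0, 0, 0]},
  {"grip": 0.3, "linear": [80, 50, 0], "rot": [0, 0, 0]},
  {"grip": 0.3, "linear": [120, 76, 0], "rot": [0, 0, 0]},
  {"grip": 0.3, "linear": [150, 96, 10], "rot": [0, 0, 0]},
  {"grip": 0.3, "linear": [157, 100, 40], "rot": [0, 0, 0]},
  {"grip": 0.3, "linear": [157, 100, 75], "rot": [0, 0, 0]},
  {"grip": 0.3, "linear": [157, 100, 90], "rot": [0, 0, 0]},
  {"grip": 0.3, "linear": [157, 100, 90], "rot": [0, 0, 0]},
  {"grip": 0.3, "linear": [157, 100, 90], "rot": [0, 0, 0]},
])

```text
clock: 42.18
position: [492.9, -249.4, 59.2]
ee_rot: [-0.488, 0.873, -0.001, 0.001]
contact_force: [0.3, -0.2, -0.7]
gripper_width: 37.7
grasp_force: 60.2
```

```bash
python3 - <<'E'
from h import *
print(go([490.8,-249,27],-.555,"tcp"), arm.read_state()["position"], arm.read_state()["gripper_width"])
E
```

```text
([0.8, 2.0, 32.2], [-0.002, 0.0, 0.004]) [ 492.8698096 -249.3733254   59.2289703] 37.728673306886805
```

>>> arm_command([
  {"grip": 0.3, "linear": [1, 2, 12], "rot": [0, 0, 0]},
  {"grip": 0.3, "linear": [1, 2, 24], "rot": [0, 0, 0]},
  {"grip": 0.3, "linear": [1, 2, 30], "rot": [0, 0, 0]},
  {"grip": 0.3, "linear": [1, 2, 32], "rot": [0, 0, 0]},
  {"grip": 0.3, "linear": [1, 2, 32], "rot": [0, 0, 0]},
  {"grip": 0.3, "linear": [1, 2, 32], "rot": [0, 0, 0]},
])

```text
clock: 42.92
position: [489.7, -249.1, 26.3]
ee_rot: [-0.488, 0.873, -0.0, 0.0]
contact_force: [0.2, -0.3, -0.3]
gripper_width: 37.9
grasp_force: 60.1
```

>>> arm_command([
  {"grip": 0.3, "linear": [0, 0, 1.5], "rot": [0, 0, 0]},
  {"grip": 0.3, "linear": [0, 0, 1.5], "rot": [0, 0, 0]},
  {"grip": 0.55, "linear": [0, 0, 1.5], "rot": [0, 0, 0]},
  {"grip": 0.65, "linear": [0, 0, 1.5], "rot": [0, 0, 0]},
  {"grip": 0.65, "linear": [0, 0, 1.5], "rot": [0, 0, 0]},
  {"grip": 0.65, "linear": [0, 0, -15], "rot": [0, 0, 0]},
  {"grip": 0.7, "linear": [0, 0, -60], "rot": [0, 0, 0]},
  {"grip": 0.8, "linear": [0, 0, -115], "rot": [0, 0, 0]},
  {"grip": 0.8, "linear": [0, 0, -140], "rot": [0, 0, 0]},
  {"grip": 0.8, "linear": [0, 0, -140], "rot": [0, 0, 0]},
])

```text
clock: 44.18
position: [490.8, -249.3, 168.4]
ee_rot: [-0.488, 0.873, -0.002, 0.002]
contact_force: [0.2, -1.0, -0.4]
gripper_width: 68.5
grasp_force: 0.0
```

```bash
python3 - <<'E'
from h import *
print(go([528,-466.5,190],-.555,"tip"),go([528,-466.5,84],-.555,"tip"), arm.read_state()["position"])
E
```

```text
([165.5, -145.5, 4.4], [-0.005, 0.002, 0.003]) ([165.6, -145.0, 110.4], [-0.005, 0.002, 0.003]) [ 490.80911984 -249.30747114  168.44865099]
```

>>> arm_command([
  {"grip": 0.8, "linear": [40, -35, 0], "rot": [0, 0, 0]},
  {"grip": 0.8, "linear": [82, -72, 0], "rot": [0, 0, 0]},
  {"grip": 0.8, "linear": [124, -109, 0], "rot": [0, 0, 0]},
  {"grip": 0.8, "linear": [166, -145, 5], "rot": [0, 0, 0]},
  {"grip": 0.8, "linear": [166, -145, 15], "rot": [0, 0, 0]},
  {"grip": 0.8, "linear": [166, -145, 20], "rot": [0, 0, 0]},
  {"grip": 0.8, "linear": [166, -145, 20], "rot": [0, 0, 0]},
])

```text
clock: 45.05
position: [525.5, -465.0, 145.2]
ee_rot: [-0.488, 0.873, 0.001, -0.001]
contact_force: [-0.4, -0.2, 0.2]
gripper_width: 68.5
grasp_force: 0.0
```

```bash
python3 - <<'E'
from h import *
print(go([528,-466.5,84],-.555,"tip"), arm.read_state()["position"])
E
```

```text
([0.0, -3.1, 86.7], [0.002, 0.0, 0.004]) [ 525.52182205 -464.96407283  145.20040366]
```

>>> arm_command([
  {"grip": 0.8, "linear": [0, -3, 35], "rot": [0, 0, 0]},
  {"grip": 0.8, "linear": [0, -3, 65], "rot": [0, 0, 0]},
  {"grip": 0.8, "linear": [0, -3, 82], "rot": [0, 0, 0]},
  {"grip": 0.8, "linear": [0, -3, 84], "rot": [0, 0, 0]},
  {"grip": 0.8, "linear": [0, -3, 84], "rot": [0, 0, 0]},
  {"grip": 0.3, "linear": [0, -3, 84], "rot": [0, 0, 0]},
  {"grip": 0.3, "linear": [0, -3, 84], "rot": [0, 0, 0]},
  {"grip": 0.3, "linear": [0, -3, 84], "rot": [0, 0, 0]},
  {"grip": 0.3, "linear": [0, -3, 84], "rot": [0, 0, 0]},
  {"grip": 0.3, "linear": [0, -3, 84], "rot": [0, 0, 0]},
])

```text
clock: 46.3
position: [529.1, -468.5, 63.8]
ee_rot: [-0.488, 0.873, -0.001, 0.0]
contact_force: [-0.4, 0.5, 5.8]
gripper_width: 37.5
grasp_force: 60.6
```

>>> arm_command([
  {"grip": 0.3, "linear": [0, 0, -15], "rot": [0, 0, 0]},
  {"grip": 0.3, "linear": [0, 0, -45], "rot": [0, 0, 0]},
  {"grip": 0.3, "linear": [0, 0, -80], "rot": [0, 0, 0]},
  {"grip": 0.3, "linear": [0, 0, -85], "rot": [0, 0, 0]},
  {"grip": 0.3, "linear": [0, 0, -85], "rot": [0, 0, 0]},
])

```text
clock: 46.92
position: [528.3, -467.7, 147.2]
ee_rot: [-0.488, 0.873, 0.0, 0.0]
contact_force: [0.6, -0.1, -1.4]
gripper_width: 37.5
grasp_force: 60.1
```

```bash
python3 - <<'E'
from h import *
t=imaging.get_image("top"); s=imaging.get_image("side")
for a in (-.552,-.54): print(fitcaptray(t,s,[445,-323,a]))
T=[444.9,-323,-.555]; S=arm.read_state(); print(S["gripper_width"],S["position"])
X=W(T,[[0,-29,0]])[0]; print(X,go([X[0],X[1],100],T[2],"tcp"))
o=proj(t,W(T,[[0,87,72]]))[0]; print("cap px",o); c,r=o.round().astype(int)
m=(t["frame"][r-14:r+15,c-14:c+15].min(2)>150).astype(np.uint8); k,_,st,cc=cv2.connectedComponentsWithStats(m); print([(st[i].tolist(),(cc[i]+[c-14,r-14]).round(1)) for i in range(1,k) if st[i,4]>10])
E
```

```text
(array([ 444.76414981, -323.57853422,   -0.54776814]), np.float64(868.8929442522107), np.float64(602.24))
(array([ 444.40578933, -323.93274517,   -0.54843212]), np.float64(868.834492887351), np.float64(602.24))
37.720904968286575 [ 527.67536569 -467.3370081   145.64022026]
[ 429.61864429 -347.64711277    0.        ] ([-50.4, 146.1, 46.1], [0.003, 0.0, 0.003])
cap px [391.85215926 215.2293023 ]
[([0, 0, 14, 18, 117], array([382.1, 206.2])), ([17, 0, 12, 8, 73], array([401.5, 204.5])), ([5, 10, 24, 19, 346], array([396.6, 221.3]))]
```

>>> arm_command([
  {"grip": 0.3, "linear": [-15, 45, 0], "rot": [0, 0, 0]},
  {"grip": 0.3, "linear": [-30, 90, 0], "rot": [0, 0, 0]},
  {"grip": 0.3, "linear": [-45, 130, 0], "rot": [0, 0, 0]},
  {"grip": 0.3, "linear": [-50, 146, 20], "rot": [0, 0, 0]},
  {"grip": 0.3, "linear": [-50, 146, 55], "rot": [0, 0, 0]},
  {"grip": 0.3, "linear": [-50, 146, 80], "rot": [0, 0, 0]},
  {"grip": 0.3, "linear": [-50, 146, 85], "rot": [0, 0, 0]},
  {"grip": 0.3, "linear": [-50, 146, 85], "rot": [0, 0, 0]},
  {"grip": 0.3, "linear": [-50, 146, 85], "rot": [0, 0, 0]},
])

```text
clock: 48.15
position: [431.1, -349.2, 63.1]
ee_rot: [-0.488, 0.873, -0.001, 0.0]
contact_force: [0.2, -0.4, 0.1]
gripper_width: 37.6
grasp_force: 60.2
```

```bash
python3 - <<'E'
from h import *
s=imaging.get_image("side"); S=arm.read_state()
T=[444.9,-323,-.555]; X=W(T,[[0,-29,0]])[0]; print(go([X[0],X[1],25],T[2],"tcp"),S["position"],S["gripper_width"])
# side-view tray check: blue mask corners vs prediction
m=(blue(s["frame"])>.5); m[:, :230]=0; m[:,345:]=0; ys,xs=np.where(m); print("blue bbox",xs.min(),xs.max(),ys.min(),ys.max(),m.sum())
print(proj(s,W(T,[[a*31,b*118,z] for a in(-1,1) for b in(-1,1) for z in(0,52)])).round(0).tolist())
E
```

```text
([-0.6, 2.1, 38.2], [-0.002, 0.0, 0.003]) [ 431.0772102  -349.20377447   63.21739929] 37.595154157178314
blue bbox 287 334 251 314 1082
[[287.0, 310.0], [287.0, 296.0], [317.0, 260.0], [317.0, 246.0], [309.0, 316.0], [309.0, 301.0], [336.0, 264.0], [336.0, 250.0]]
```

>>> arm_command([
  {"grip": 0.3, "linear": [-0.5, 2, 14], "rot": [0, 0, 0]},
  {"grip": 0.3, "linear": [-0.5, 2, 28], "rot": [0, 0, 0]},
  {"grip": 0.3, "linear": [-0.5, 2, 35], "rot": [0, 0, 0]},
  {"grip": 0.3, "linear": [-0.5, 2, 38], "rot": [0, 0, 0]},
  {"grip": 0.3, "linear": [-0.5, 2, 38], "rot": [0, 0, 0]},
  {"grip": 0.3, "linear": [-0.5, 2, 38], "rot": [0, 0, 0]},
])

```text
clock: 48.95
position: [428.3, -347.1, 24.8]
ee_rot: [-0.488, 0.873, 0.001, -0.001]
contact_force: [-2.3, 1.7, 6.7]
gripper_width: 37.5
grasp_force: 60.7
```

>>> arm_command([
  {"grip": 0.3, "linear": [0, 0, 1], "rot": [0, 0, 0]},
  {"grip": 0.55, "linear": [0, 0, 1], "rot": [0, 0, 0]},
  {"grip": 0.65, "linear": [0, 0, 1], "rot": [0, 0, 0]},
  {"grip": 0.65, "linear": [0, 0, 1], "rot": [0, 0, 0]},
  {"grip": 0.65, "linear": [0, 0, -15], "rot": [0, 0, 0]},
  {"grip": 0.7, "linear": [0, 0, -60], "rot": [0, 0, 0]},
  {"grip": 0.8, "linear": [0, 0, -115], "rot": [0, 0, 0]},
  {"grip": 0.8, "linear": [0, 0, -170], "rot": [0, 0, 0]},
  {"grip": 0.8, "linear": [60, 0, -200], "rot": [0, 0, 0]},
  {"grip": 0.8, "linear": [120, 0, -220], "rot": [0, 0, 0]},
])

```text
clock: 50.2
position: [368.7, -446.2, 246.2]
ee_rot: [-0.489, 0.872, -0.002, 0.001]
contact_force: [0.6, -0.3, -0.1]
gripper_width: 68.3
grasp_force: 0.0
```

>>> arm_command([
  {"grip": 0.8, "linear": [60, 0, 0], "rot": [0, 0, 0]},
  {"grip": 0.8, "linear": [120, 0, 0], "rot": [0, 0, 0]},
  {"grip": 0.8, "linear": [160, 0, 0], "rot": [0, 0, 0]},
  {"grip": 0.8, "linear": [160, 0, 0], "rot": [0, 0, 0]},
])

```text
clock: 50.7
position: [282.6, -583.3, 242.7]
ee_rot: [-0.486, 0.874, -0.0, -0.0]
contact_force: [0.4, -0.1, 0.6]
gripper_width: 68.4
grasp_force: 0.0
```

```bash
python3 - <<'E'
from h import *
t=imaging.get_image("top"); s=imaging.get_image("side"); print(arm.read_state()["position"])
a=cv2.resize(t["frame"][140:290,190:490,::-1],(800,400),interpolation=cv2.INTER_CUBIC)
b=cv2.resize(s["frame"][130:330,260:400,::-1],(140*2,400),interpolation=cv2.INTER_CUBIC)
a=cv2.resize(a,(516,258)); g=np.zeros((400,800,3),np.uint8); g[:258,:516]=a; g[:,518:798]=b
c=cv2.resize(t["frame"][195:285,370:490,::-1],(186,140),interpolation=cv2.INTER_CUBIC); g[259:399,:186]=c
c=cv2.resize(s["frame"][130:190,265:345,::-1],(186,140),interpolation=cv2.INTER_CUBIC); g[259:399,200:386]=c
cv2.imwrite("pics/z.png",g)
E
```

```text
[ 284.40355675 -581.41369657  242.96740569]
```

View pics/z.png

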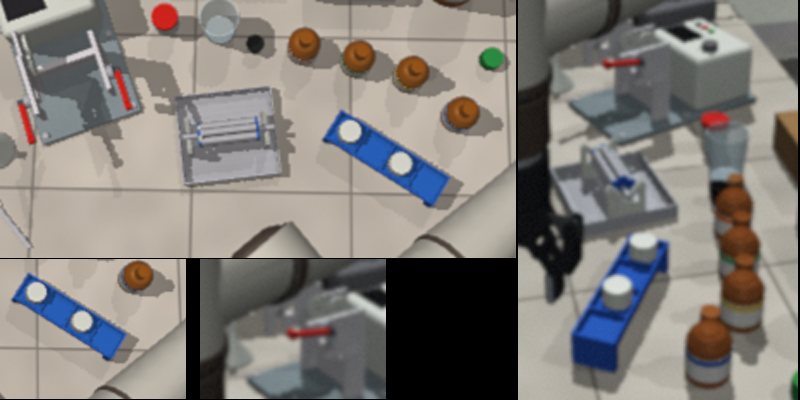

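The caps stand in two compartments at (350,131) and (400,163), all bottles are upright and open, the rotor is in the cradle, and both levers are forward. One last numeric check of the lever angles before handing in.

```bash
python3 - <<'E'
from h import *
t=imaging.get_image("top")
for sd,b in((-1,[250,170,274,212]),(1,[194,190,218,232])):
    o=redness(t["frame"])[b[1]:b[3],b[0]:b[2]]
    f=lambda q,r0:((hull(t,W(PUMP,handle(sd,r0,q)),b)-o)**2).sum()
    print(sd,[(q,round(min(f(q,r) for r in range(0,30,3)),1)) for q in(-.1,-.05,0,.05,.1,.15,.2,.3,.4)])
E
python3 lev.py | grep -v "^-*1"
```

```text
-1 [(-0.1, np.float64(19.4)), (-0.05, np.float64(18.3)), (0, np.float64(18.3)), (0.05, np.float64(17.3)), (0.1, np.float64(16.4)), (0.15, np.float64(17.8)), (0.2, np.float64(19.6)), (0.3, np.float64(25.6)), (0.4, np.float64(31.8))]
1 [(-0.1, np.float64(22.9)), (-0.05, np.float64(22.2)), (0, np.float64(21.2)), (0.05, np.float64(22.3)), (0.1, np.float64(24.5)), (0.15, np.float64(29.0)), (0.2, np.float64(34.8)), (0.3, np.float64(46.8)), (0.4, np.float64(57.8))]
top [([278, 142, 16, 16, 197], [285.2, 149.3]), ([256, 181, 11, 23, 90], [261.1, 192.0]), ([201, 200, 10, 24, 92], [205.1, 211.7])]
side [([303, 160, 18, 3, 42], [310.9, 160.9])]
```

```bash
python3 -c "
from bench import job; print(job.job_done())"
```

```text
the job is handed in; nothing more can be done
None
```

The job is handed in, without a verdict returned: rotor in the cradle, both levers pressed shut to their stops, and both white caps (only two were there) in the blue tray, one to a compartment; a brief push of about 58 N opening the left lever is the one thing that might count against it.

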